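# Hang a two-piece hanger set on the sample stand

### The job

Make up an empty hanger set on the sample stand, ready for a two-piece baby outfit: take the hanger with the drop loop off the low rail and hang it by its hook on the stand's arm, then take the clip hanger and hang its hook in that loop, so that one hangs below the other. Let both go and leave them hanging still; the plain hanger stays on the rail, and the thread cone, pin dish and tape roll stay where they stand.

Things in the scene. Friction and masses are not known exactly. Their poses are not given: they have to be found in the camera images.
- set_hanger: White plastic hanger with a closed drop loop under its middle; hangs loose on the rail. Origin: underside of the hook's crown, the point that sits on a bar; z up as it hangs, y along its width, x its normal. Two sloping shoulders 10 mm thick (x), 13 mm deep: middle line 57 mm below the origin at y = 0, 76 mm at y = +-75, 82 mm at the tips, y = +-97. Lowest point 107 mm below the origin. 60 g.
- clip_hanger: White plastic hanger with two steel clips; hangs loose on the rail. Origin: underside of the hook's crown, the point that sits on a bar; z up as it hangs, y along its width, x its normal. Straight bar 10 mm thick (x), 12 mm deep, middle line 62 mm below the origin, y = -97 to 97. Clips (22 mm wide, 16 mm thick) at y = +-43, down to 104 mm below the origin; the bar is bare beyond y = +-56. 80 g.
- plain_hanger: Bystander: white hanger with the set hanger's hook, shoulders and axes but no loop, 50 g; lowest point 89 mm below its origin. Hangs on the same rail.
- loop_seat (a point): Seat of the drop loop: middle of the upper face of the loop's lower bar, 102 mm straight below the set hanger's origin, same axes. The loop lies in the hanger's plane, open along x: inside 34 mm wide (y), 36 mm high. Lower bar 5 mm thick, 6 mm wide (x), level for 20 mm.
- set_hook_tip (a point): End of the set hanger's hook: 15 mm to -y and 13 mm below its origin, same axes. The hook is a flat strip in the y-z plane, 6 mm wide (x), 4.5 mm thick, 27 mm wide inside, the crown level for 12 mm. It opens to -y below this end.
- clip_hook_tip (a point): End of the clip hanger's hook: 15 mm to -y and 13 mm below its origin, same axes. On all hangers the stem goes down at y = +16 from the crown to 30 mm below the origin, then slants in to the middle, 46 mm below: so 25 mm of opening below the tip. Balanced under the origin.
- rail: The low stock rail, fixed: a level steel flat bar along its x axis, 12 mm wide, 8 mm thick, 270 mm long, top 240 mm above the table, on a 14 mm square post at each end (to 252 mm). Origin on the table under the bar's middle. The three hangers hang on it across the bar (their y near its y), 85 mm apart at x = -85, 0 and +85, in any order.
- stand: The sample stand, fixed: a 16 mm square post (to 336 mm) at x = +150 on a base plate, and from it one level arm towards -x: steel bar 12 mm wide, 8 mm thick, top 320 mm above the table, along x at y = 0. Its free end, x = -37, is turned up into a 5 mm thick stop, top at 332 mm. Origin on the table under the arm. Near the free end there is room below for the clip hanger lying along x.
- thread_cone: Bystander: white thread cone, 60 mm across the foot, 105 mm tall, origin at its foot.
- pin_dish: Bystander: steel bowl 76 mm across, 30 mm tall, origin under its middle.
- tape_roll: Bystander: tan tape roll lying flat, 90 mm across, 24 mm tall, origin under its middle.
Mind the look-alikes: they are no part of the job. Leave any green look-alike of the clip_hanger alone.

How it is judged (in metres and radians):
On the way, in this order (a step that is already met when the one before it is completed fails the run):
1. the set hanger hangs by its hook on the stand's arm, let go (z of set_hanger in the frame of stand between 0.314 and 0.33 m and y of set_hanger in the frame of stand between -0.014 and 0.014 m and x of set_hanger in the frame of stand between -0.032 and 0.135 m and angle between set_hanger's own z axis and vertical below 0.2 rad and contact force between set_hanger and stand above 0.1 N and contact force between the fingers and set_hanger below 0.02 N), for 0.2 s.
2. the clip hanger's hook hangs in the set hanger's drop loop, let go, with the set hanger still on the arm (all of step 1 and distance between clip_hanger and loop_seat below 0.014 m and angle between clip_hanger's own z axis and vertical below 0.25 rad and contact force between clip_hanger and set_hanger above 0.1 N and contact force between the fingers and clip_hanger below 0.02 N), for 0.2 s.
At the end, for the whole second after the job is handed in: Set hanger hung on the stand's arm (hook crown within 14 mm of the bar's middle line, -6 to +10 mm of its top; tilt under 0.2 rad); clip hanger's crown within 14 mm of the loop seat, tilt under 0.25 rad; each bearing on what it hangs from, let go, under 0.06 m/s; plain hanger still on the rail (all of step 2 and z of plain_hanger in the frame of rail between 0.232 and 0.25 m and y of plain_hanger in the frame of rail between -0.014 and 0.014 m and linear speed of each of set_hanger, clip_hanger below 0.06 m/s); the robot touches nothing.
It fails at once if the plain hanger is knocked off the rail (z of plain_hanger in the frame of rail below 0.215 m).
It fails at once if the thread cone, pin dish or tape roll is moved by more than 40 mm (distance of any of tape_roll, thread_cone, pin_dish from where it was at the start of the episode above 0.04 m).
It fails at once if the thread cone is knocked over (angle between thread_cone's own z axis and vertical above 0.6 rad).
It also fails if it takes over 72 s, if anything falls off the work surface, if the arm or the gripper's body presses on something with over 40 N, if the wrist force passes 120 N, or if a joint passes its speed limit or range.

### The arm

A 6-joint arm with a two-finger parallel gripper is mounted at the origin on the work surface. World frame = base frame: x ahead of the robot, y to its left, z up, the work surface at z = 0. Lengths are in m, angles in degrees, forces in N, time in s.
With the tool pointing down it reaches from about 0.4 to 0.825 m from the base axis. Payload 7 kg.
Tool frame: the origin (TCP) lies at the very end of the fingers, on their centre line; the grasp point (between the pads) lies 19 mm behind it; z points along the fingers, y is the direction in which the jaws open and shut (so a half turn about z gives the same grasp; the last joint's range is limited). The gripper opens to 88 mm and grips with 3 to 60 N. Pads are 19 mm wide; open, the fingers measure 130 mm over their backs; the gripper's body (78 mm by 193 mm) begins 47 mm behind the grasp point.
Start: joints at [16.507, 20.546, 0.682, 0, -70.136, -16.507], TCP at [0.675, -0, 0.227] pointing down, gripper open.
Joint ranges: [-176.03, 176.03], [-82.01, 121.73], [-58.28, 71.71], [-173.87, 95.51], [-174.79, -0.11], [-173.66, 173.66]. Speed limits (degrees/s): [136.94, 136.94, 172.46, 180, 180, 180].

### API

Orientations are given as [roll, pitch, yaw] about the fixed x, y, z axes, in that order (R = Rz(yaw) Ry(pitch) Rx(roll)).
In Python, from plant import telemetry, optics, ctrl gives the robot as it stands.
- The arm moves only by the tool servo_tool, never from a script. Its argument "rows" is a list of rows, each a list of 3 entries, a list of its own where there are three numbers: the shift along the tool's x, y, z in m, then the turn, a rotation vector about the tool's x, y, z in units of 6 degrees (1.0 is 6 degrees), then the closure, from 0 (fully open) to 1 (shut). A call has 1 to 20 rows; each row shifts and turns the commanded pose from where the row before left it, along the tool's axes as they then stand; what a row does not reach is not made up. A row lasts 1/12 s, in which the tool goes at most 41.7 mm and 7.16 degrees, less where a joint would pass 70% of its speed; a pose out of reach is approached as far as the arm can. A call is refused whole if a number of a shift passes 0.0417 or a number of a turn 1, either way. A call with a gripper value outside its range is refused whole. The fingers move at their own pace and stop on an object; the grip force is fixed at half the most. Time passes only in rows, so rows that do not move let the fingers close. It gives the time, the measured TCP pose, the force and the opening at its end, in the units of the state.
- telemetry.get_obs(): the state, without advancing time (a new reading comes with each control period).
- optics.snapshot(name): name is "scene" or "side" or "wrist"; returns the picture (400x640x3 uint8, red, green, blue); there is no depth.
- optics.camera_info(name): a dict with "mtx" (3x3 intrinsics, pixels), "rvec" (rotation vector, rad) and "tvec" (3), from world to camera coordinates, as OpenCV has them. Camera axes: x right, y down, z forward; pixel columns grow to the right and rows downward; lengths in m; the calibration is good to about 2 mm. A picture is of the moment at which its call begins: read the wrist's pose just before it. camera_info takes no time and is no camera call; for the wrist camera it gives the pose at the moment of the call.
- ctrl.close_job(): hands the job in, once; it reports no verdict.
The state is a dict: "clock": time; "joint_pos": joint angles; "qvel": joint speeds; "tau": joint torques, N m; "tool_pos": TCP position; "orientation": TCP orientation; "force": force on the tool from outside, world axes, zero at the start; "moment": the same for the moment, N m; "opening": finger opening in m.
Only numpy, scipy, OpenCV 4.12 (cv2) and the standard library are available. Lean on these libraries where they do the work, as an engineer would, in place of code of your own. Each camera call takes 0.05 s, during which the arm holds its last target.

## Working session

There is one attempt and no reset: what is moved stays moved. The work goes in short steps, Python scripts to look and compute and a tool call to move; the robot and the scene stay as the last step left them, time stands still between calls to the robot, and variables do not carry over. Pictures are saved under pics/ and viewed, and the job is handed in when it is done.

Besides the shell and the picture viewer there is one more tool, called after ">>>" by a JSON object that holds its "method" and its "body". servo_tool: Moves the arm, as the interface text tells. Its arguments: {"type":"object","properties":{"rows":{"type":"array"}},"required":["rows"]}

```bash
ls; mkdir -p pics; python3 - <<'E'
from plant import telemetry, optics
import cv2,numpy as np
print(telemetry.get_obs())
for n in ["scene","side","wrist"]:
    i=optics.camera_info(n); R=cv2.Rodrigues(np.array(i['rvec'],float))[0]
    print(n,np.array(i['mtx']).tolist(),(-R.T@np.array(i['tvec']).ravel()).round(3),R.round(3).tolist())
    cv2.imwrite(f"pics/{n}0.png",optics.snapshot(n)[:,:,::-1])
E
```

```text
pics
{'clock': 0.0, 'joint_pos': array([ 1.65091726e+01,  2.05922919e+01,  6.32219462e-01, -2.13721223e-02,
       -7.01365599e+01, -1.65072907e+01]), 'qvel': array([ 0.07932101, -0.04613166, -0.02269996,  0.04541886, -0.01215502,
       -0.11297435]), 'tau': array([-8.00930356e-04, -5.82726967e+01,  2.93058443e+01,  6.99745238e+00,
        6.93249181e-03, -2.06530804e-04]), 'tool_pos': array([6.74488005e-01, 1.16045551e-06, 2.25597286e-01]), 'orientation': array([ 1.79901641e+02, -8.19685143e-03, -9.00053898e+01]), 'force': array([0.51638776, 0.09071722, 0.30283783]), 'moment': array([ 0.01838906, -0.03073336,  0.05493957]), 'opening': 0.08742171497972875}
scene [[502.4274405845618, 0.0, 316.36719802811615], [0.0, 502.4274405845618, 202.8795697526287], [0.0, 0.0, 1.0]] [ 1.418 -0.641  0.961] [[0.464, 0.886, -0.016], [0.528, -0.291, -0.798], [-0.712, 0.362, -0.602]]
side [[392.0433558483989, 0.0, 322.65375944320596], [0.0, 392.0433558483989, 203.08678367159771], [0.0, 0.0, 1.0]] [ 0.285 -0.721  0.9  ] [[0.957, -0.291, 0.018], [-0.216, -0.748, -0.627], [0.196, 0.596, -0.779]]
wrist [[353.41113296030494, 0.0, 321.93393988808447], [0.0, 353.41113296030494, 201.78118856301637], [0.0, 0.0, 1.0]] [ 0.675 -0.08   0.384] [[-1.0, 0.001, 0.001], [0.001, 0.956, 0.295], [-0.001, 0.295, -0.956]]
```

View pics/scene0.png

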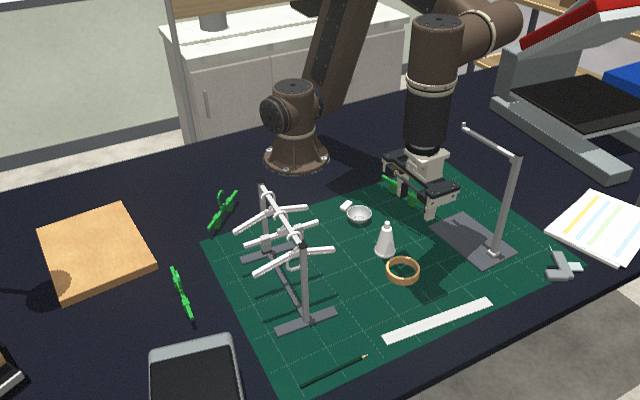

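View pics/side0.png

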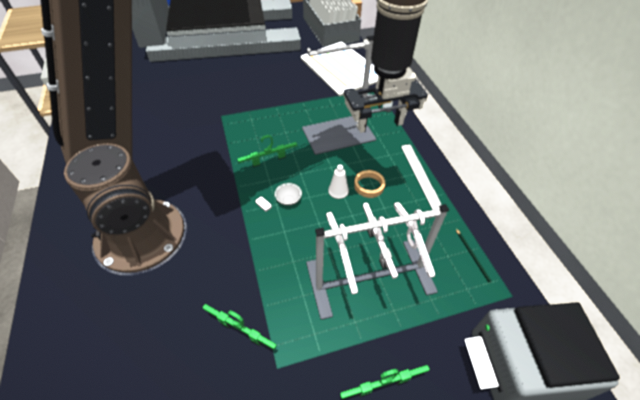

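View pics/wrist0.png

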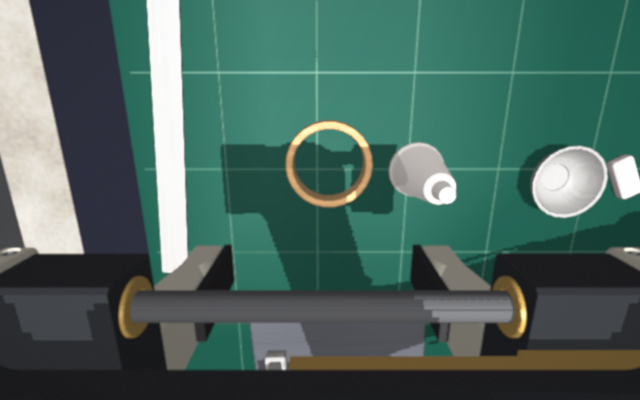

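```bash
python3 - <<'E'
import cv2
s=cv2.imread("pics/scene0.png"); cv2.imwrite("pics/c1.png",cv2.resize(s[170:340,190:350],None,fx=4.5,fy=3.5,interpolation=cv2.INTER_CUBIC)[:600])
a=cv2.resize(s[170:335,200:350],None,fx=3.6,fy=3.6,interpolation=cv2.INTER_CUBIC); cv2.imwrite("pics/c1.png",a)
cv2.imwrite("pics/c2.png",cv2.resize(s[110:280,380:560],None,fx=3.5,fy=3.5,interpolation=cv2.INTER_CUBIC))
s=cv2.imread("pics/side0.png"); cv2.imwrite("pics/c3.png",cv2.resize(s[190:320,300:460],None,fx=4.5,fy=4.5,interpolation=cv2.INTER_CUBIC))
cv2.imwrite("pics/c4.png",cv2.resize(s[30:160,290:440],None,fx=4.5,fy=4.5,interpolation=cv2.INTER_CUBIC))
E
```

```text
(no output)
```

View pics/c1.png

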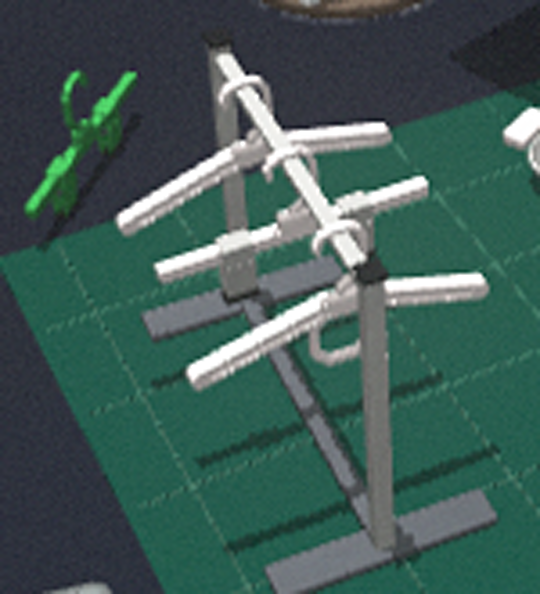

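View pics/c2.png

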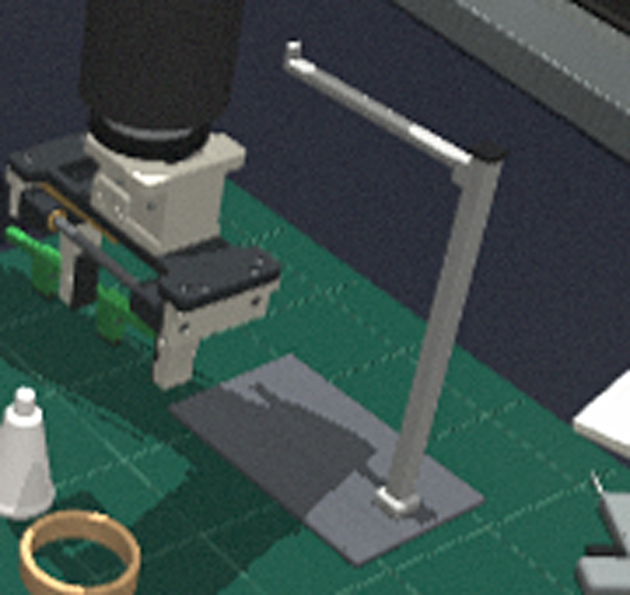

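View pics/c3.png

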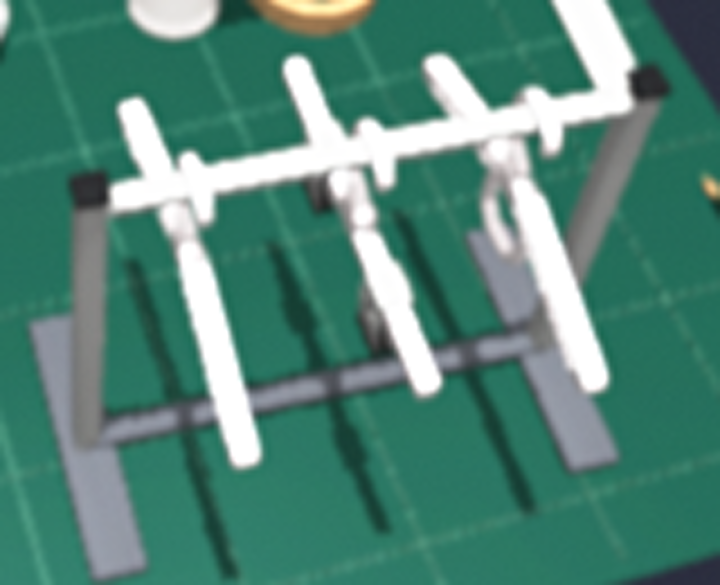

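View pics/c4.png

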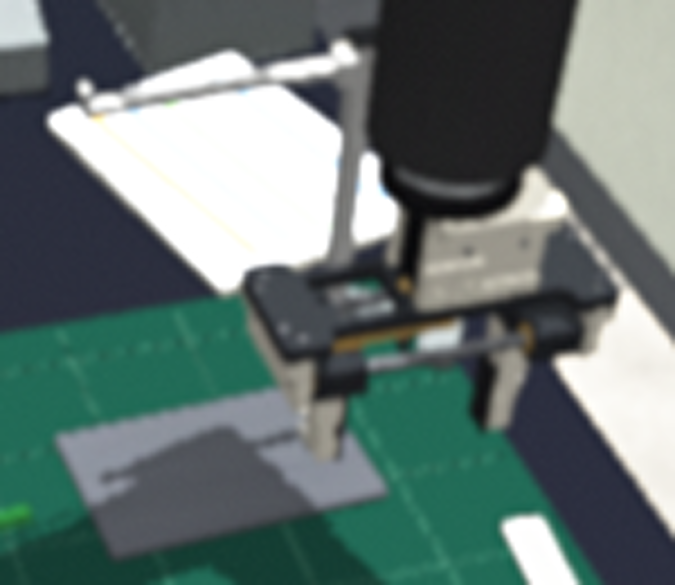

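```bash
cat > h.py <<'E'
import cv2,numpy as np
from plant import telemetry, optics, ctrl
def cam(n):
    i=optics.camera_info(n); R=cv2.Rodrigues(np.array(i['rvec'],float))[0]; t=np.array(i['tvec'],float).ravel()
    return np.array(i['mtx'],float),R,t
def ray(n,uv,c=None):
    K,R,t=c or cam(n); p=np.r_[cv2.undistortPoints(np.array([[uv]],float),K,None).ravel(),1]
    return -R.T@t,R.T@p
def onz(n,uv,z,c=None):
    o,d=ray(n,uv,c); return o+d*(z-o[2])/d[2]
def tri(a,ua,b,ub):
    o1,d1=ray(a,ua);o2,d2=ray(b,ub)
    s=np.linalg.lstsq(np.c_[d1,-d2],o2-o1,rcond=None)[0]
    p,q=o1+d1*s[0],o2+d2*s[1]; return (p+q)/2,np.linalg.norm(p-q)
def proj(n,P,c=None):
    K,R,t=c or cam(n); return cv2.projectPoints(np.atleast_2d(np.array(P,float)),cv2.Rodrigues(R)[0],t,K,None)[0].reshape(-1,2)
def snap(n,f,c=None,s=1):
    im=optics.snapshot(n)[:,:,::-1].copy()
    cv2.imwrite(f"pics/{f}_full.png",im)
    if c: im=im[c[1]:c[3],c[0]:c[2]]
    im=cv2.resize(im,None,fx=s,fy=s,interpolation=cv2.INTER_CUBIC); cv2.imwrite(f"pics/{f}.png",im); return im
E
python3 - <<'E'
from h import *
np.set_printoptions(precision=4,suppress=True)
for nm,a,b,z in [("railL",(260.6,181.7),(319.6,231.8),.252),("railR",(302.8,245),(444,208.9),.252),("stop",(463.7,123.4),(308.9,50),.332),("spost",(519.4,153.4),(366.7,40.7),.336)]:
    print(nm,tri('scene',a,'side',b),onz('scene',a,z),onz('side',b,z))
E
```

```text
railL (array([ 0.4219, -0.2902,  0.2432]), np.float64(0.0024022006874229594)) [ 0.4351 -0.2958  0.252 ] [ 0.4201 -0.2945  0.252 ]
railR (array([ 0.6923, -0.3073,  0.2471]), np.float64(0.0023224976294988495)) [ 0.6966 -0.3083  0.252 ] [ 0.689  -0.3117  0.252 ]
stop (array([0.5485, 0.2397, 0.3277]), np.float64(0.0007991156879388175)) [0.5549 0.233  0.332 ] [0.5466 0.2332 0.332 ]
spost (array([0.7247, 0.2585, 0.3219]), np.float64(0.0036835182815072175)) [0.7381 0.2418 0.336 ] [0.713  0.2311 0.336 ]
```

>>> {"method": "servo_tool", "body": {"rows": [[[0.01, 0.01, -0.03], [0, 0, 0], 0], [[0.02, 0.015, -0.03], [0, 0, 0], 0], [[0.03, 0.015, -0.03], [0, 0, 0], 0], [[0.03, 0.015, -0.03], [0, 0, 0], 0], [[0.03, 0.015, -0.03], [0, 0, 0], 0], [[0.03, 0.015, 0], [0, 0, 0], 0], [[0.03, 0, 0], [0, 0, 0], 0], [[0.02, 0, 0], [0, 0, 0], 0], [[0, 0, 0], [0, 0, 0], 0], [[0, 0, 0], [0, 0, 0], 0]]}}

```text
clock: 0.98
tool_pos: [0.5929, -0.1943, 0.3694]
orientation: [180.0, 0.0, -90.1]
force: [0.2, -0.4, -0.3]
opening: 0.0876
```

```bash
python3 - <<'E'
from h import *
snap('wrist','w1');snap('scene','s1',(380,90,560,280),3.2);snap('side','d1',(290,20,450,160),4.5)
print(cam('wrist'))
E
```

```text
(array([[353.41113296,   0.        , 321.93393989],
       [  0.        , 353.41113296, 201.78118856],
       [  0.        ,   0.        ,   1.        ]]), array([[-9.99999955e-01, -1.17895751e-04, -2.76663877e-04],
       [-1.94308073e-04,  9.55441755e-01,  2.95179631e-01],
       [ 2.29535796e-04,  2.95179671e-01, -9.55441735e-01]]), array([0.59395012, 0.10530286, 0.58435622]))
```

View pics/w1.png

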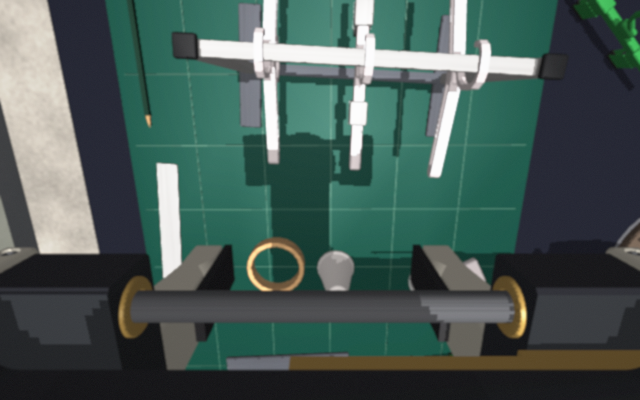

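View pics/s1.png

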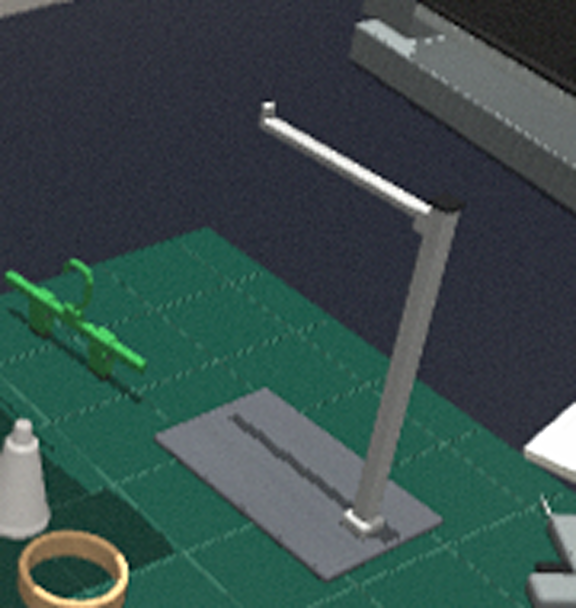

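View pics/d1.png

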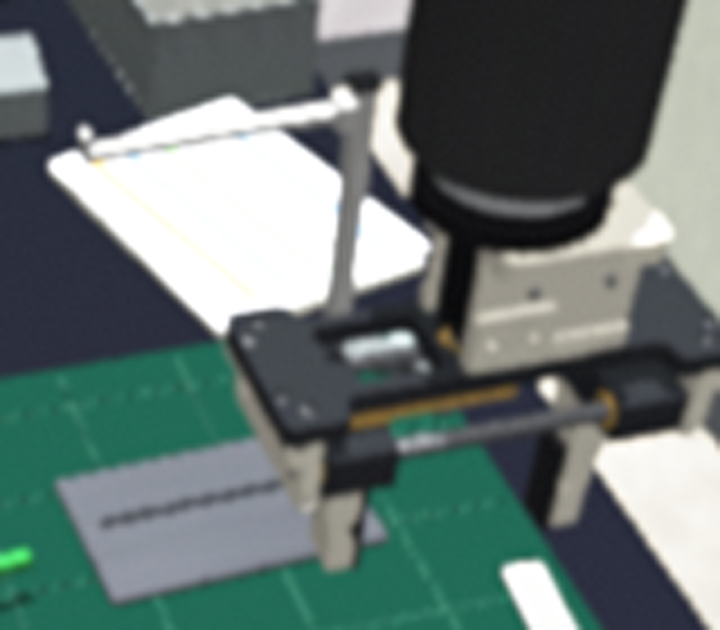

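```bash
python3 - <<'E'
from h import *
im=cv2.imread('pics/w1_full.png')
cv2.imwrite('pics/w1z.png',cv2.resize(im[0:185,170:400],None,fx=3.2,fy=3.2,interpolation=cv2.INTER_CUBIC))
np.set_printoptions(precision=4,suppress=True)
for nm,p,z in [("postL",(185,46),.252),("postR",(552,66),.252),("setend",(274,158),.165),("setmid",(258,50),.244),("clipmid",(368,58),.244),("clipend",(356,163),.184)]:
    print(nm,onz('wrist',p,z))
E
```

```text
postL [ 0.6922 -0.305   0.252 ]
postR [ 0.4262 -0.2916  0.252 ]
setend [ 0.6435 -0.2084  0.165 ]
setmid [ 0.6413 -0.3032  0.244 ]
clipmid [ 0.5596 -0.2977  0.244 ]
clipend [ 0.5604 -0.2069  0.184 ]
```

View pics/w1z.png

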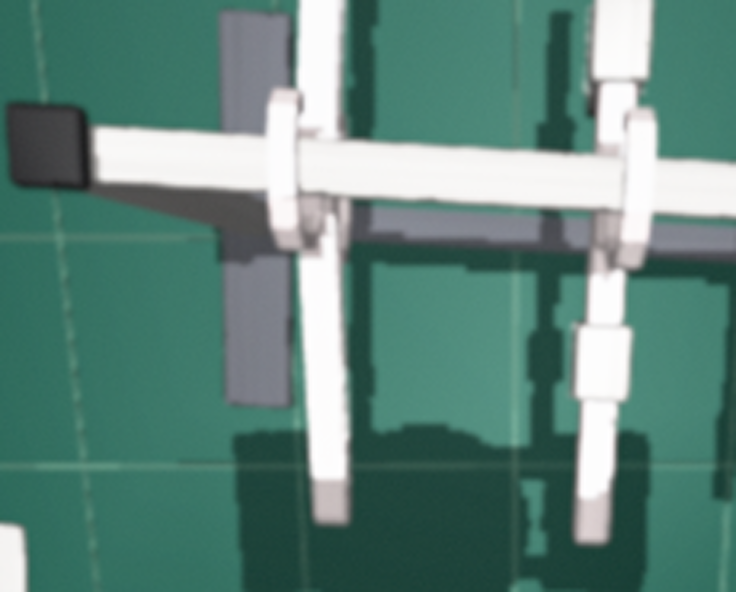

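```bash
python3 - <<'E'
from h import *
im=cv2.imread('pics/s1_full.png')
cv2.imwrite('pics/s1z.png',cv2.resize(im[195:280,235:345],None,fx=7,fy=7,interpolation=cv2.INTER_CUBIC))
E
```

```text
(no output)
```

View pics/s1z.png

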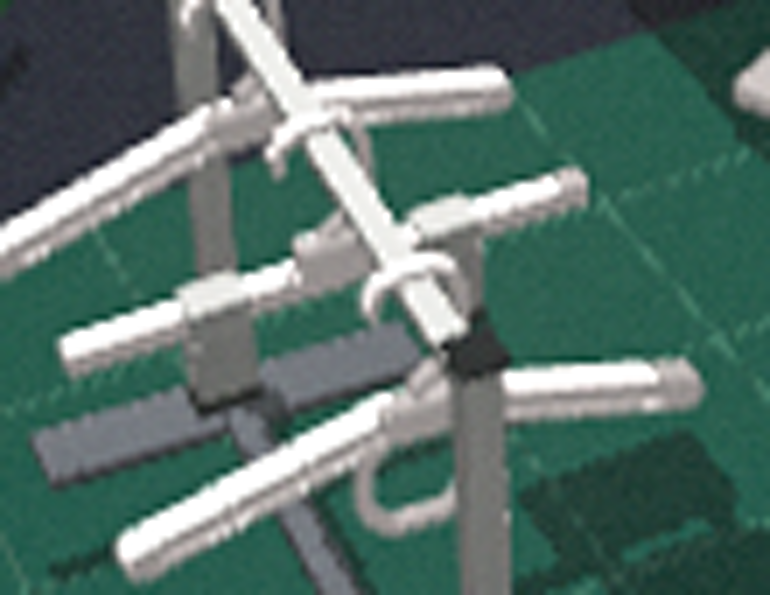

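```bash
python3 - <<'E'
from h import *
np.set_printoptions(precision=4,suppress=True)
for nm,a,b,z in [("stop",(463.75,122.8),(308.9,49.6),.332),("spost",(519,154.1),(370,37.8),.336)]:
    print(nm,tri('scene',a,'side',b),onz('scene',a,z),onz('side',b,z))
c=[(158,437),(265,388),(441,518),(326,580)]
print([onz('scene',(380+u/3.2,90+v/3.2),.004)[:2] for u,v in c])
print(onz('scene',(380+360/3.2,90+522/3.2),.01))
E
```

```text
stop (array([0.5484, 0.2395, 0.3292]), np.float64(0.00035990215501959275)) [0.5524 0.2353 0.332 ] [0.5471 0.2351 0.332 ]
spost (array([0.7314, 0.2505, 0.3298]), np.float64(0.0036025442461592983)) [0.74   0.2387 0.336 ] [0.7276 0.2434 0.336 ]
[array([0.5512, 0.1735]), array([0.5415, 0.3087]), array([0.7564, 0.3194]), array([0.7666, 0.18  ])]
[0.7311 0.249  0.01  ]
```

>>> {"method": "servo_tool", "body": {"rows": [[[0.01, -0.012, 0.02], [0, 0, 0], 0.5], [[0.012, -0.02, 0.03], [0, 0, 0], 0.5], [[0.012, -0.018, 0.03], [0, 0, 0], 0.5], [[0, 0, 0.03], [0, 0, 0], 0.5], [[0, 0, 0], [0, 0, 0], 0.5], [[0, 0, 0], [0, 0, 0], 0.5], [[0, 0, 0], [0, 0, 0], 0.5]]}}

```text
clock: 1.72
tool_pos: [0.6441, -0.2269, 0.2622]
orientation: [-179.9, -0.1, -89.9]
force: [0.8, -0.4, 1.1]
opening: 0.0469
```

```bash
python3 - <<'E'
from h import *
o=telemetry.get_obs();print(o['tool_pos'],o['opening'])
snap('wrist','w2')
E
```

```text
[ 0.64409047 -0.22693511  0.26221608] 0.04690591452319698
```

View pics/w2.png

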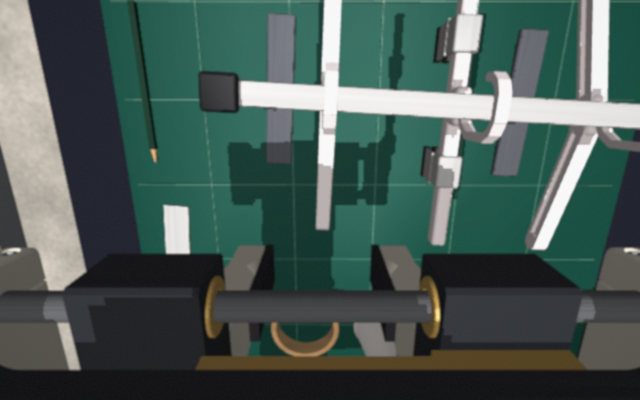

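>>> {"method": "servo_tool", "body": {"rows": [[[0, 0, 0.02], [0, 0, 0], 0.5], [[0, 0, 0.02], [0, 0, 0], 0.5], [[0, 0, 0.02], [0, 0, 0], 0.5], [[0, 0, 0.02], [0, 0, 0], 0.5], [[0, 0, 0.015], [0, 0, 0], 0.5], [[0, 0, 0], [0, 0, 0], 0.5], [[0, 0, 0], [0, 0, 0], 0.5]]}}

```text
clock: 2.35
tool_pos: [0.644, -0.2272, 0.1669]
orientation: [-179.9, -0.0, -90.0]
force: [0.2, 0.4, 0.5]
opening: 0.0437
```

```bash
python3 - <<'E'
from h import *
snap('wrist','w3')
snap('scene','s3',(200,130,400,300),3.5)
E
```

```text
(no output)
```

View pics/w3.png

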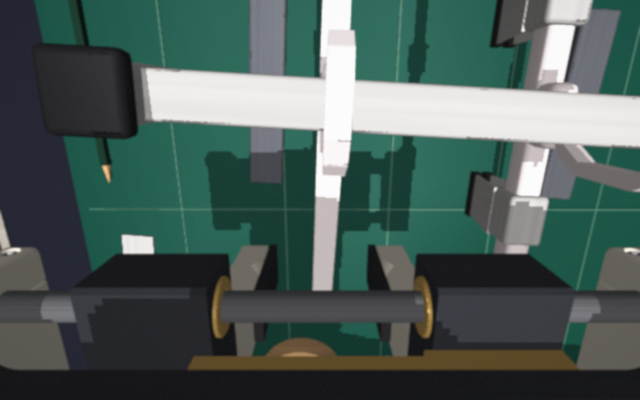

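View pics/s3.png

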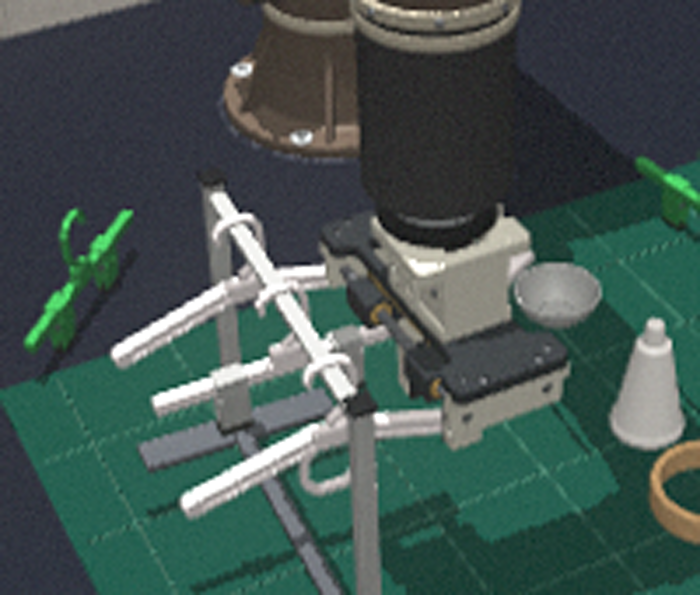

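>>> {"method": "servo_tool", "body": {"rows": [[[0, 0, 0.011], [0, 0, 0], 0.5], [[0, 0, 0.01], [0, 0, 0], 0.5], [[0, 0, 0], [0, 0, 0], 0.7], [[0, 0, 0], [0, 0, 0], 0.85], [[0, 0, 0], [0, 0, 0], 1], [[0, 0, 0], [0, 0, 0], 1], [[0, 0, 0], [0, 0, 0], 1], [[0, 0, 0], [0, 0, 0], 1]]}}

```text
clock: 3.12
tool_pos: [0.6434, -0.2274, 0.1442]
orientation: [-180.0, -0.0, -90.0]
force: [-1.8, -0.8, -0.2]
opening: 0.0097
```

```bash
python3 - <<'E'
from h import *
snap('wrist','w4')
snap('scene','s4',(200,130,400,300),3.5)
E
```

```text
(no output)
```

View pics/w4.png

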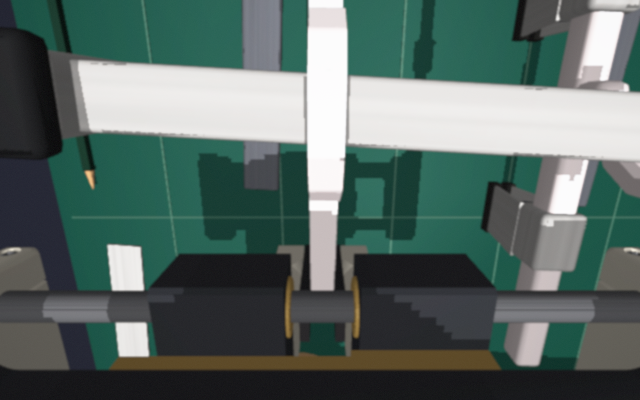

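View pics/s4.png

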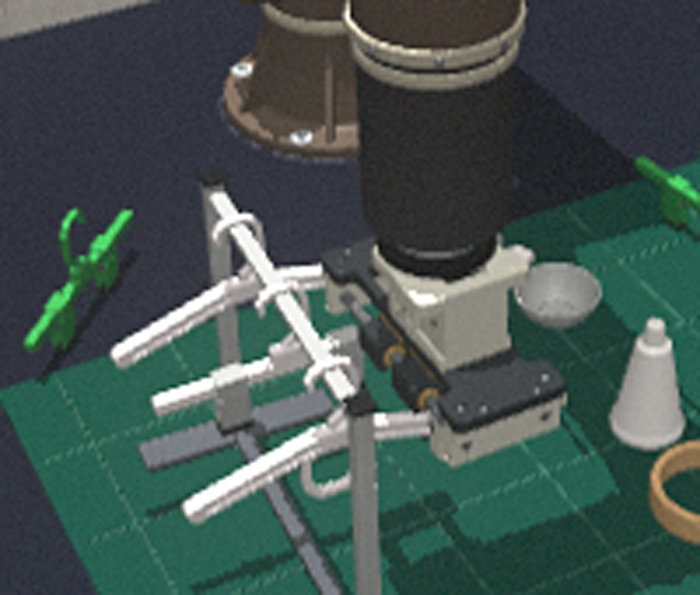

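>>> {"method": "servo_tool", "body": {"rows": [[[0, 0, -0.004], [0, 0, 0], 1], [[0, 0, -0.006], [0, 0, 0], 1], [[0, 0, -0.006], [0, 0, 0], 1], [[0, 0, -0.005], [0, 0, 0], 1], [[0, 0, 0], [0, 0, 0], 1], [[0, 0, 0], [0, 0, 0], 1]]}}

```text
clock: 3.72
tool_pos: [0.6436, -0.2273, 0.1656]
orientation: [-179.9, -0.0, -90.0]
force: [0.0, -0.7, -0.7]
opening: 0.0096
```

```bash
python3 - <<'E'
from h import *
snap('wrist','w5')
snap('scene','s5',(220,180,350,290),5)
E
```

```text
(no output)
```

View pics/w5.png

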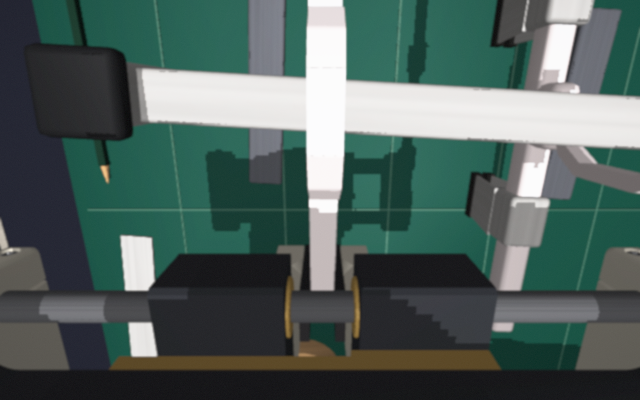

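View pics/s5.png

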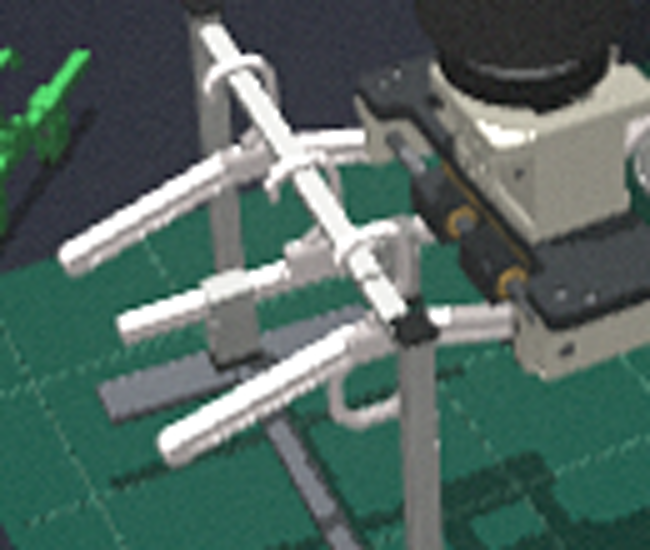

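>>> {"method": "servo_tool", "body": {"rows": [[[-0.004, 0, 0], [0, 0, 0], 1], [[-0.008, 0, 0], [0, 0, 0], 1], [[-0.01, 0, 0], [0, 0, 0], 1], [[-0.01, 0, 0], [0, 0, 0], 1], [[-0.014, 0, 0], [0, 0, 0], 1], [[-0.016, 0, 0], [0, 0, 0], 1], [[-0.02, 0, 0], [0, 0, 0], 1], [[-0.02, 0, 0], [0, 0, 0], 1], [[-0.02, 0, 0], [0, 0, 0], 1], [[-0.01, 0, 0], [0, 0, 0], 1], [[0, 0, 0], [0, 0, 0], 1], [[0, 0, 0], [0, 0, 0], 1]]}}

```text
clock: 4.82
tool_pos: [0.6434, -0.0942, 0.1651]
orientation: [-180.0, -0.0, -89.9]
force: [-0.9, -0.0, -0.8]
opening: 0.0097
```

```bash
python3 - <<'E'
from h import *
snap('scene','s6',(220,130,420,300),3.5)
E
```

```text
(no output)
```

View pics/s6.png

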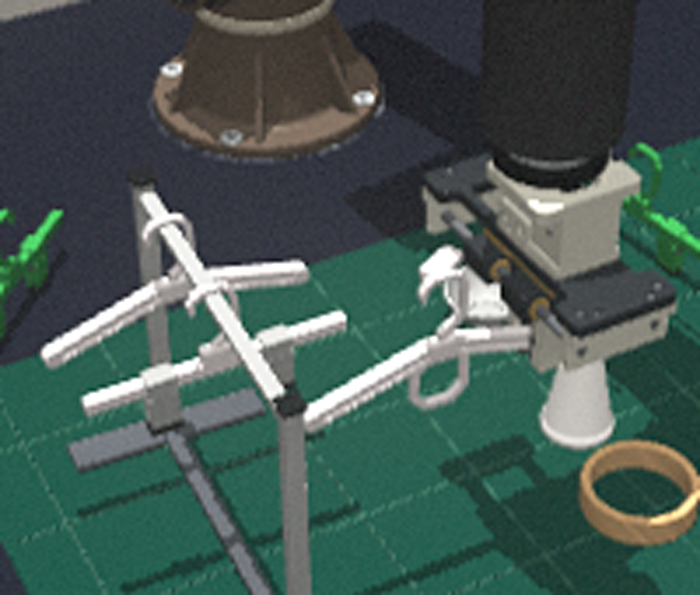

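>>> {"method": "servo_tool", "body": {"rows": [[[0, 0, -0.015], [0, 0, 0], 1], [[0, 0.005, -0.025], [0, 0, 0], 1], [[-0.01, 0.01, -0.03], [0, 0, 0], 1], [[-0.02, 0.015, -0.03], [0, 0, 0], 1], [[-0.03, 0.015, -0.025], [0, 0, 0], 1], [[-0.03, 0.015, -0.01], [0, 0, 0], 1], [[-0.03, 0.015, 0], [0, 0, 0], 1], [[-0.03, 0.015, 0], [0, 0, 0], 1], [[-0.03, 0.015, 0], [0, 0, 0], 1], [[-0.03, 0.013, 0], [0, 0, 0], 1], [[-0.03, 0.01, 0], [0, 0, 0], 1], [[-0.03, 0, 0], [0, 0, 0], 1], [[-0.03, 0, 0], [0, 0, 0], 1], [[-0.03, 0, 0], [0, 0, 0], 1], [[-0.03, 0, 0], [0, 0, 0], 1], [[-0.025, 0, 0], [0, 0, 0], 1], [[-0.015, 0, 0], [0, 0, 0], 1], [[-0.004, 0, 0], [0, 0, -0.417], 1], [[0, 0, 0], [0, 0, 0], 1], [[0, 0, 0], [0, 0, 0], 1]]}}

```text
clock: 6.53
tool_pos: [0.5155, 0.3079, 0.2996]
orientation: [180.0, -0.0, -87.6]
force: [-0.1, 0.1, -1.2]
opening: 0.0097
```

```bash
python3 - <<'E'
from h import *
snap('scene','s7',(360,60,560,230),3.5)
snap('side','d7',(240,10,430,150),4)
snap('wrist','w7')
E
```

```text
(no output)
```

View pics/s7.png

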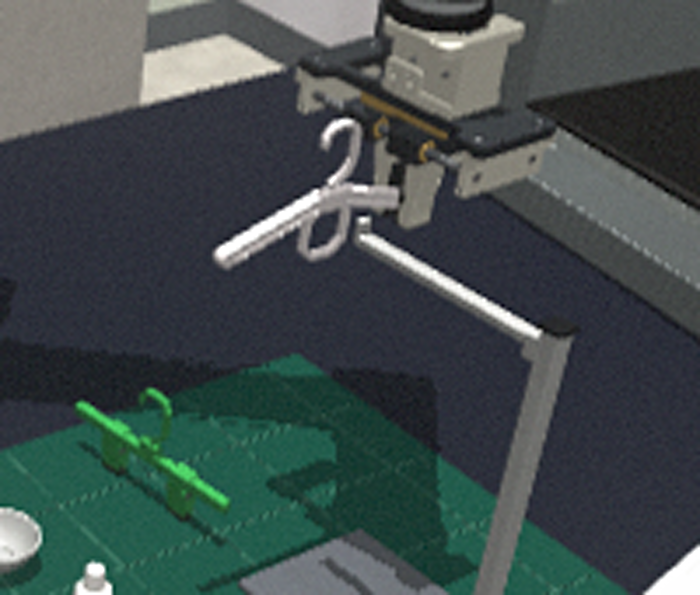

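View pics/d7.png

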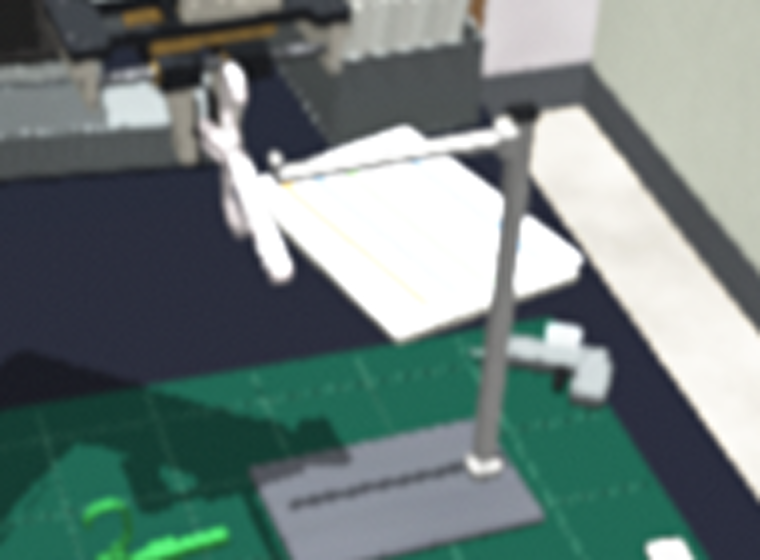

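View pics/w7.png

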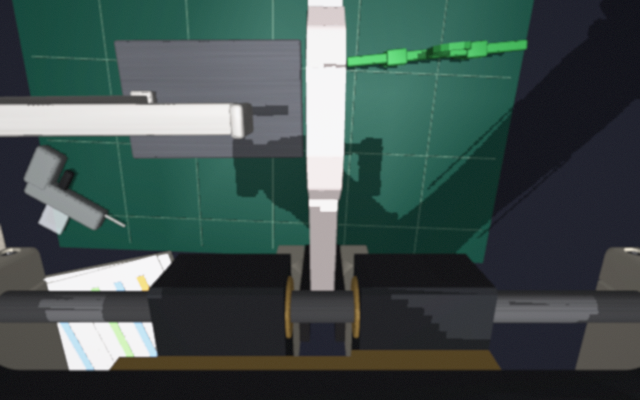

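```bash
python3 - <<'E'
from h import *
np.set_printoptions(precision=4,suppress=True)
im=cv2.imread('pics/w7_full.png')
g=im.min(2)
for c in [5,60,120,180,215]:
    col=g[80:160,c]; print(c,[80+i for i in range(80) if col[i]>150][:1],[80+i for i in range(80) if col[i]>150][-1:])
cv2.imwrite('pics/w7z.png',cv2.resize(im[60:220,180:380],None,fx=3.5,fy=3.5,interpolation=cv2.INTER_CUBIC))
print(onz('wrist',(239,121),.332),onz('wrist',(5,116.5),.32),onz('wrist',(215,119.5),.32), telemetry.get_obs()['tool_pos'])
E
```

```text
5 [105] [135]
60 [104] [134]
120 [104] [134]
180 [104] [134]
215 [103] [134]
[0.5478 0.2379 0.332 ] [0.6394 0.2409 0.32  ] [0.5596 0.2387 0.32  ] [0.5156 0.3076 0.3001]
```

View pics/w7z.png

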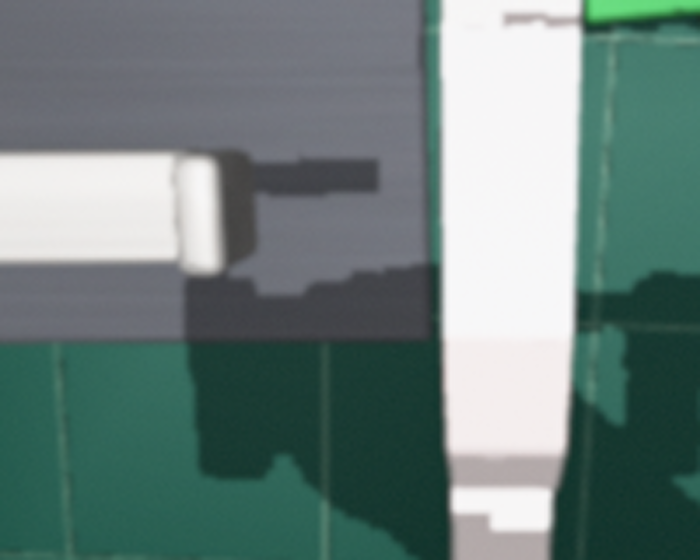

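```bash
python3 - <<'E'
from h import *
np.set_printoptions(precision=1,suppress=True)
T=np.array([.5156,.3076,.3001]); a=np.deg2rad(2.4)
ex=np.array([np.cos(a),np.sin(a),0]);ey=np.array([-np.sin(a),np.cos(a),0])
for dy in (-.0755,):
  for off in [(-6,4.5),(6,4.5),(18.2,-10),(-17.2,-10),(18.2,-13),(16,-30),(-17.2,-13)]:
    P=T+ey*(dy+off[0]/1000)+np.array([0,0,.096+off[1]/1000]); print(off,proj('wrist',[P])[0])
E
```

```text
(-6, 4.5) [324.   85.1]
(6, 4.5) [323.9 162.3]
(18.2, -10) [323.5 206.1]
(-17.2, -10) [323.7  22.5]
(18.2, -13) [323.5 201.9]
(16, -30) [323.3 175.1]
(-17.2, -13) [323.6  25.5]
```

>>> {"method": "servo_tool", "body": {"rows": [[[-0.0055, 0, 0.01], [0, 0, 0], 1], [[0, 0, 0.015], [0, 0, 0], 1], [[0, 0, 0.015], [0, 0, 0], 1], [[0, 0, 0.01], [0, 0, 0], 1], [[0, 0, 0.005], [0, 0, 0], 1], [[0, 0, 0], [0, 0, 0], 1], [[0, 0, 0], [0, 0, 0], 1], [[0, 0, 0], [0, 0, 0], 1]]}}

```text
clock: 7.35
tool_pos: [0.5156, 0.3143, 0.2457]
orientation: [-179.9, 0.0, -87.5]
force: [0.1, -1.3, -0.2]
opening: 0.0097
```

```bash
python3 - <<'E'
from h import *
snap('scene','s8',(410,60,530,170),5)
snap('side','d8',(260,10,380,110),6)
snap('wrist','w8')
E
```

```text
(no output)
```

View pics/s8.png

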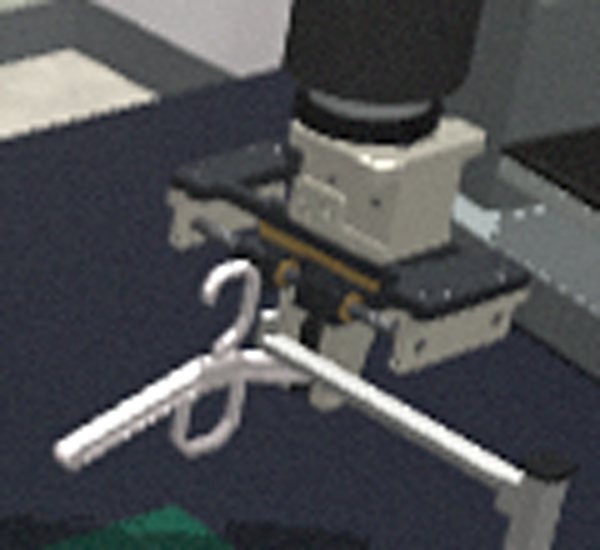

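View pics/d8.png

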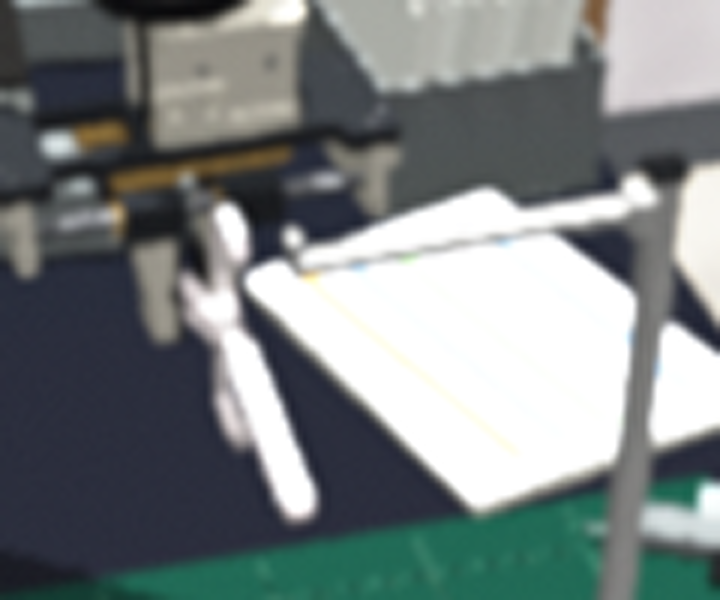

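View pics/w8.png

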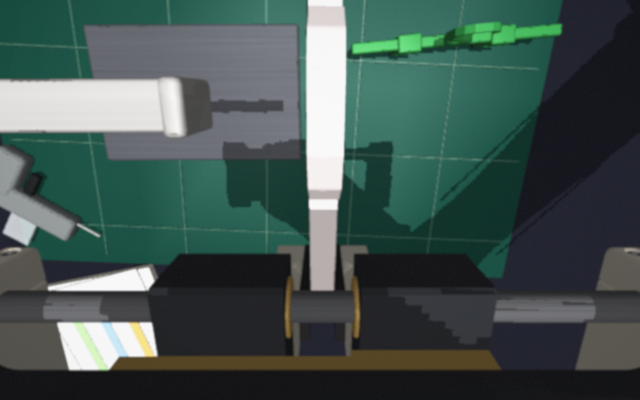

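>>> {"method": "servo_tool", "body": {"rows": [[[0, -0.005, 0], [0, 0, 0], 1], [[0, -0.005, 0], [0, 0, 0], 1], [[0, -0.005, 0], [0, 0, 0], 1], [[0, -0.005, 0], [0, 0, 0], 1], [[0, 0, 0], [0, 0, 0], 1], [[0, 0, 0], [0, 0, 0], 1]]}}

```text
clock: 8.0
tool_pos: [0.5354, 0.3148, 0.2444]
orientation: [180.0, -0.0, -87.5]
force: [-1.2, 0.1, -0.7]
opening: 0.0098
```

```bash
python3 - <<'E'
from h import *
np.set_printoptions(precision=4,suppress=True)
snap('scene','s9',(420,70,520,160),6)
snap('wrist','w9')
im=cv2.imread('pics/w9_full.png'); g=im.min(2)
for c in [5,60,120,180]:
    col=[i for i in range(60,170) if g[i,c]>150]; print(c,col[0],col[-1],onz('wrist',(c,(col[0]+col[-1])/2),.32))
E
```

```text
5 82 133 [0.6103 0.2408 0.32  ]
60 82 133 [0.5979 0.2403 0.32  ]
120 82 132 [0.5843 0.2396 0.32  ]
180 81 132 [0.5708 0.2389 0.32  ]
```

View pics/s9.png

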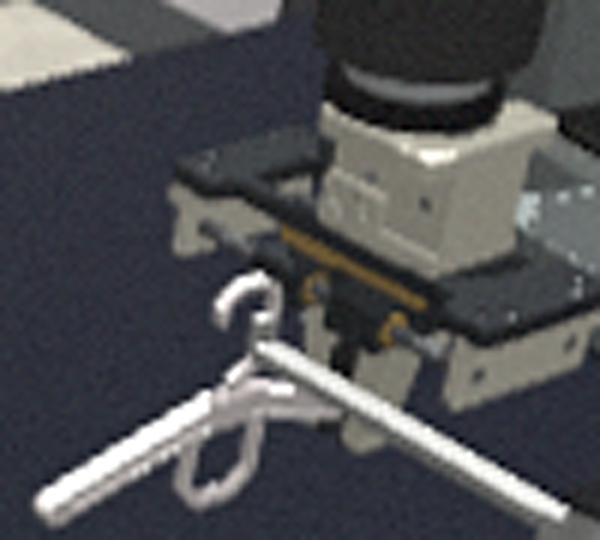

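View pics/w9.png

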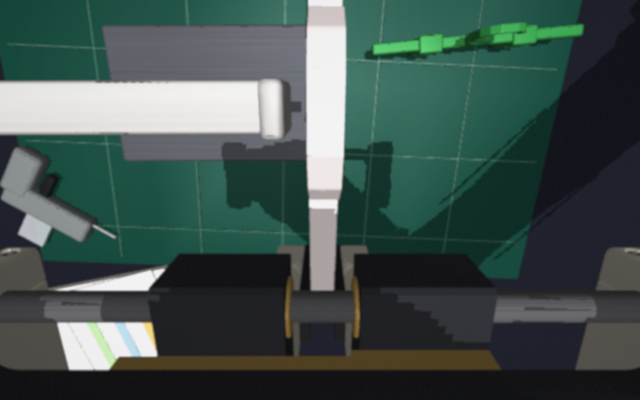

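>>> {"method": "servo_tool", "body": {"rows": [[[0, -0.004, 0], [0, 0, 0], 1], [[0, -0.005, 0], [0, 0, 0], 1], [[0, -0.005, 0], [0, 0, 0], 1], [[0, -0.005, 0], [0, 0, 0], 1], [[0, -0.003, 0], [0, 0, 0], 1], [[0, 0, 0], [0, 0, 0], 1], [[0, 0, 0], [0, 0, 0], 1]]}}

```text
clock: 8.68
tool_pos: [0.5573, 0.3158, 0.2445]
orientation: [180.0, -0.0, -87.5]
force: [-0.2, -0.4, -1.4]
opening: 0.0097
```

```bash
python3 - <<'E'
from h import *
np.set_printoptions(precision=4,suppress=True)
snap('scene','s10',(420,70,520,160),6)
snap('wrist','w10')
E
```

```text
(no output)
```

View pics/s10.png

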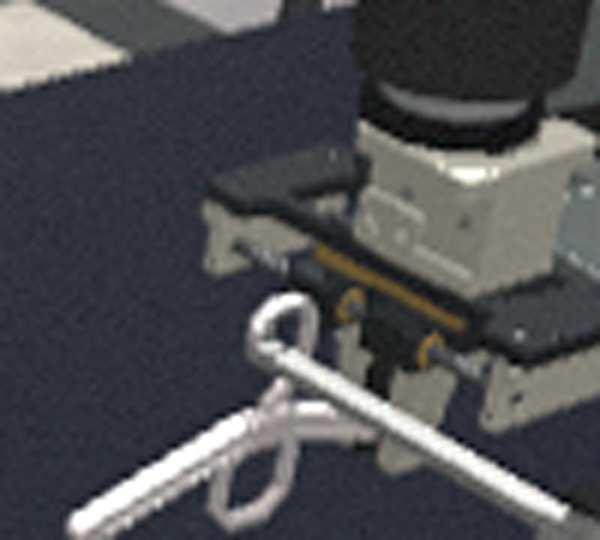

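View pics/w10.png

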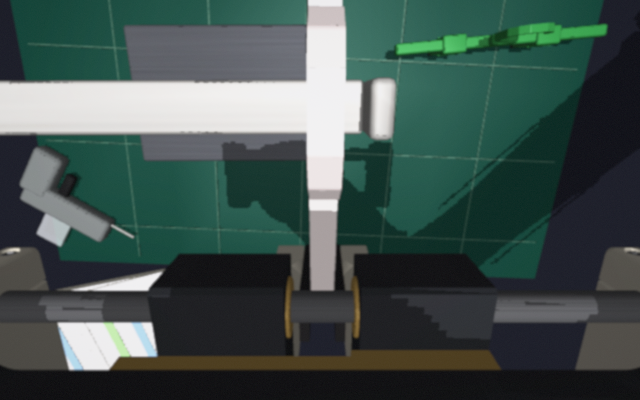

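>>> {"method": "servo_tool", "body": {"rows": [[[0, 0, 0.005], [0, 0, 0], 1], [[0, 0, 0.005], [0, 0, 0], 1], [[0, 0, 0.005], [0, 0, 0], 1], [[0, 0, 0.003], [0, 0, 0], 1], [[0, 0, 0], [0, 0, 0], 1], [[0, 0, 0], [0, 0, 0], 1]]}}

```text
clock: 9.28
tool_pos: [0.557, 0.3158, 0.2265]
orientation: [180.0, -0.0, -87.5]
force: [0.1, 0.3, 0.2]
opening: 0.0098
```

```bash
python3 - <<'E'
from h import *
snap('scene','s11',(420,70,520,160),6)
E
```

```text
(no output)
```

View pics/s11.png

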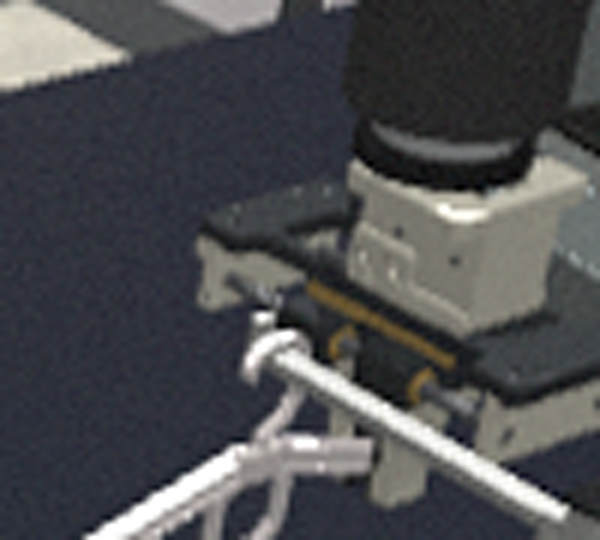

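>>> {"method": "servo_tool", "body": {"rows": [[[0, 0, 0.0015], [0, 0, 0], 1], [[0, 0, 0], [0, 0, 0], 1], [[0, 0, 0], [0, 0, 0], 0.87], [[0, 0, 0], [0, 0, 0], 0.85], [[0, 0, 0], [0, 0, 0], 0.8], [[0, 0, 0], [0, 0, 0], 0.7], [[0, 0, 0], [0, 0, 0], 0.6], [[0, 0, 0], [0, 0, 0], 0.5], [[0, 0, 0], [0, 0, 0], 0.5], [[0, 0, 0], [0, 0, 0], 0.5], [[0, 0, 0], [0, 0, 0], 0.5]]}}

```text
clock: 10.25
tool_pos: [0.5571, 0.3158, 0.2253]
orientation: [180.0, -0.0, -87.5]
force: [-0.5, -0.5, -0.4]
opening: 0.0432
```

```bash
python3 - <<'E'
from h import *
snap('scene','s12',(410,70,530,180),5)
snap('wrist','w12')
E
```

```text
(no output)
```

View pics/s12.png

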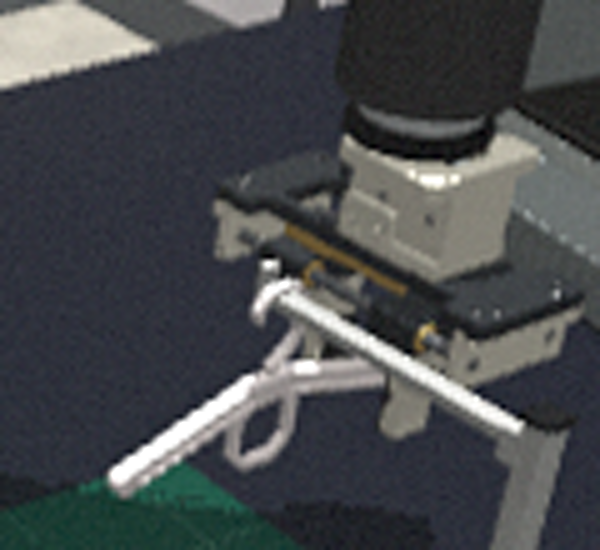

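View pics/w12.png

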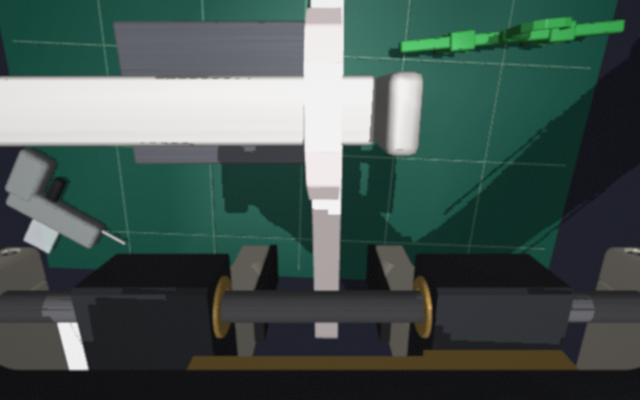

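>>> {"method": "servo_tool", "body": {"rows": [[[0, 0, -0.01], [0, 0, 0], 0.5], [[0, 0, -0.02], [0, 0, 0], 0.5], [[0, 0, -0.03], [0, 0, 0], 0.5], [[0, 0, -0.03], [0, 0, 0], 0.5], [[0, 0, -0.03], [0, 0, 0], 0.5], [[0, 0, -0.03], [0, 0, 0.417], 0.5], [[0.02, 0, 0], [0, 0, 0], 0.5], [[0.03, 0, 0], [0, 0, 0], 0.5], [[0.04, 0, 0], [0, 0, 0], 0.5], [[0.04, 0, 0], [0, 0, 0], 0.5], [[0.04, 0, 0], [0, 0, 0], 0.5], [[0.04, 0, 0], [0, 0, 0], 0.5], [[0.04, 0, 0], [0, 0, 0], 0.5], [[0.04, 0, 0], [0, 0, 0], 0.5], [[0.04, 0, 0], [0, 0, 0], 0.5], [[0.04, 0, 0], [0, 0, 0], 0.5], [[0.04, 0, 0], [0, 0, 0], 0.5], [[0.04, 0, 0.01], [0, 0, 0], 0.5], [[0.04, 0, 0.02], [0, 0, 0], 0.5], [[0.04, -0.003, 0.03], [0, 0, 0], 0.5]]}}

```text
clock: 12.02
tool_pos: [0.5598, -0.2074, 0.3241]
orientation: [-179.7, -0.1, -90.0]
force: [1.5, 1.2, -0.0]
opening: 0.0438
```

>>> {"method": "servo_tool", "body": {"rows": [[[0, 0, 0.02], [0, 0, 0], 0.5], [[0, 0, 0], [0, 0, 0], 0.5], [[0, 0, 0], [0, 0, 0], 0.5], [[0, 0, 0], [0, 0, 0], 0.5]]}}

```text
clock: 12.35
tool_pos: [0.5603, -0.2044, 0.3037]
orientation: [-179.9, -0.0, -90.0]
force: [1.1, 0.3, 0.1]
opening: 0.0439
```

```bash
python3 - <<'E'
from h import *
snap('scene','s13',(410,70,550,200),4.5)
snap('wrist','w13')
E
```

```text
(no output)
```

View pics/s13.png

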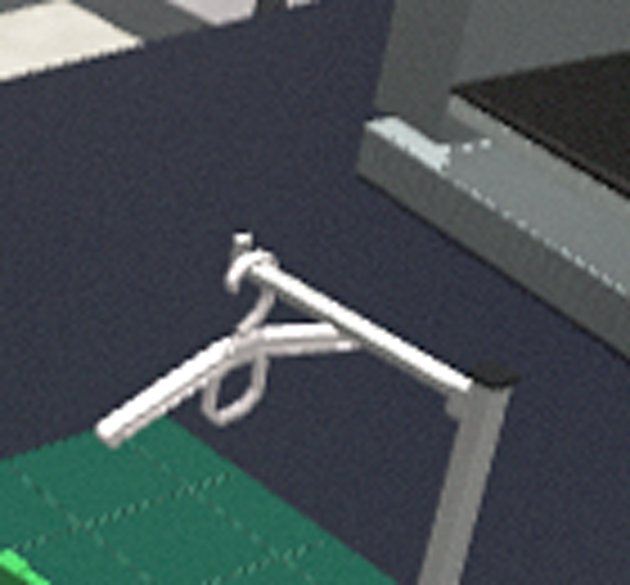

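View pics/w13.png

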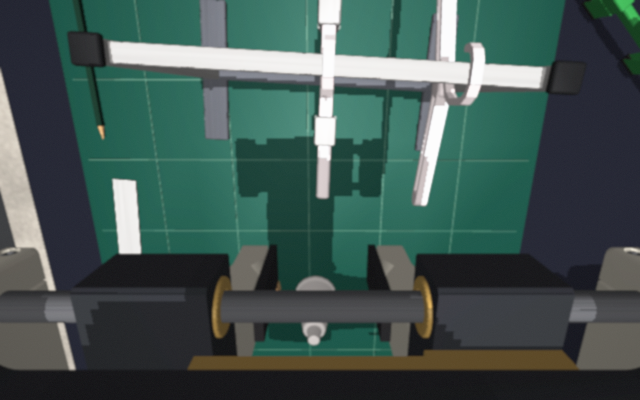

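```bash
python3 - <<'E'
from h import *
for z in (.184,.172): print(onz('wrist',(323,197),z))
print(onz('wrist',(324,118),.184), onz('wrist',(327,63),.2445), onz('wrist',(88,48),.252),onz('wrist',(567,78),.252))
im=cv2.imread('pics/w13_full.png')
cv2.imwrite('pics/w13z.png',cv2.resize(im[0:220,260:380],None,fx=5,fy=2.7,interpolation=cv2.INTER_CUBIC))
E
```

```text
[ 0.56059651 -0.20266438  0.184     ]
[ 0.56060078 -0.19914392  0.172     ]
[ 0.55996022 -0.26576191  0.184     ] [ 0.55844485 -0.30054875  0.2445    ] [ 0.68975662 -0.30755342  0.252     ] [ 0.42426925 -0.29227176  0.252     ]
```

View pics/w13z.png

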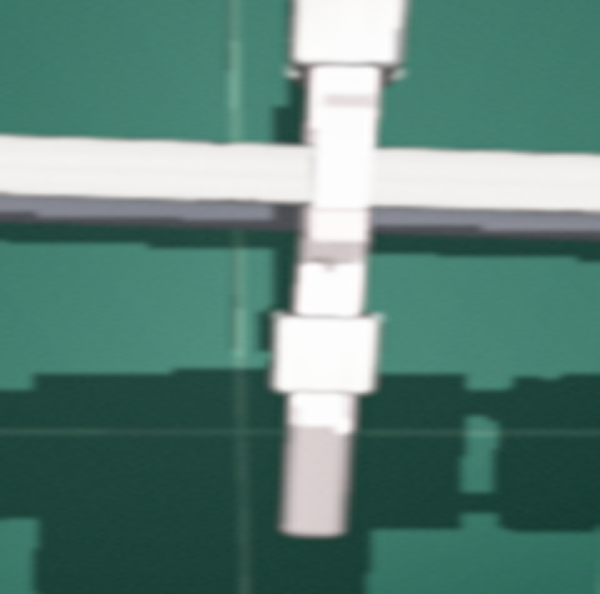

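>>> {"method": "servo_tool", "body": {"rows": [[[0.005, 0, 0.02], [0, 0, 0], 0.5], [[0.01, 0, 0.03], [0, 0, 0], 0.5], [[0, 0, 0.03], [0, 0, 0], 0.5], [[0, 0, 0.025], [0, 0, 0], 0.5], [[0, 0, 0.02], [0, 0, 0], 0.5], [[0, 0, 0.012], [0, 0, 0], 0.5], [[0, 0, 0.008], [0, 0, 0], 0.5], [[0, 0, 0], [0, 0, 0], 0.5], [[0, 0, 0], [0, 0, 0], 0.6], [[0, 0, 0], [0, 0, 0], 0.75], [[0, 0, 0], [0, 0, 0], 0.85], [[0, 0, 0], [0, 0, 0], 1], [[0, 0, 0], [0, 0, 0], 1], [[0, 0, 0], [0, 0, 0], 1], [[0, 0, 0], [0, 0, 0], 1]]}}

```text
clock: 13.7
tool_pos: [0.5597, -0.2198, 0.157]
orientation: [-180.0, -0.0, -90.0]
force: [0.3, -0.8, 0.8]
opening: 0.0098
```

```bash
python3 - <<'E'
from h import *
snap('scene','s14',(220,160,350,290),4.5)
snap('wrist','w14')
E
```

```text
(no output)
```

View pics/s14.png

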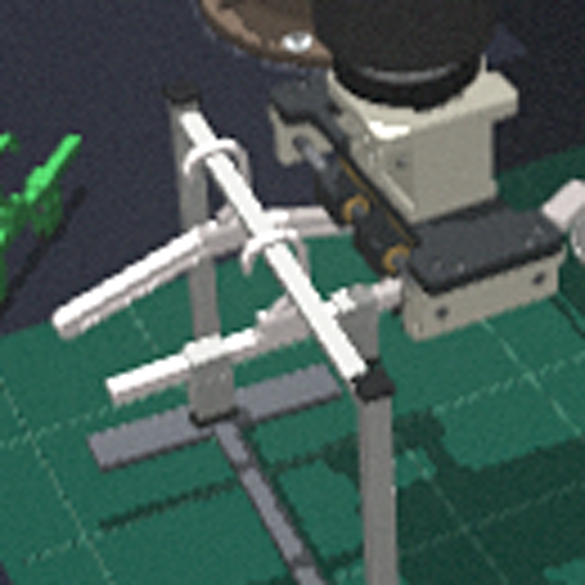

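View pics/w14.png

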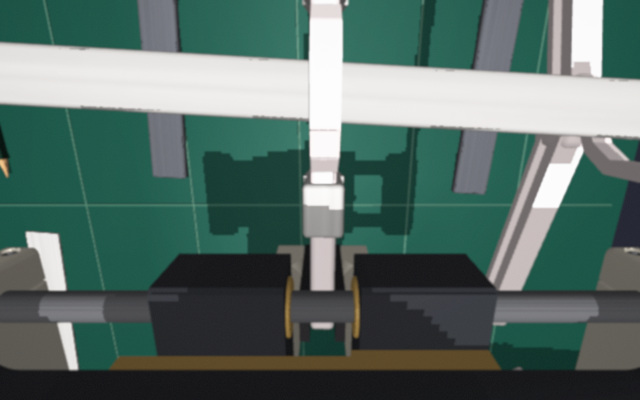

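>>> {"method": "servo_tool", "body": {"rows": [[[0, 0, -0.004], [0, 0, 0], 1], [[0, 0, -0.006], [0, 0, 0], 1], [[0, 0, -0.006], [0, 0, 0], 1], [[0, 0, -0.005], [0, 0, 0], 1], [[0, 0, 0], [0, 0, 0], 1], [[0, 0, 0], [0, 0, 0], 1]]}}

```text
clock: 14.3
tool_pos: [0.5599, -0.2197, 0.1783]
orientation: [-179.9, -0.0, -90.0]
force: [0.8, -0.5, -1.2]
opening: 0.0093
```

```bash
python3 - <<'E'
from h import *
snap('scene','s15',(220,160,350,290),4.5)
E
```

```text
(no output)
```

View pics/s15.png

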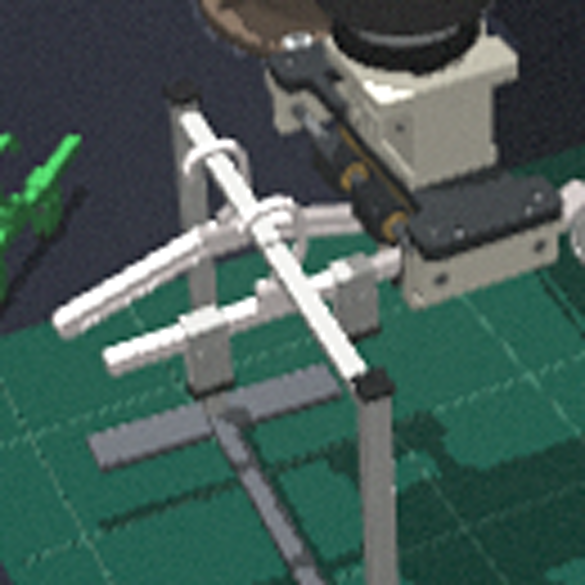

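>>> {"method": "servo_tool", "body": {"rows": [[[-0.004, 0, 0], [0, 0, 0], 1], [[-0.008, 0, 0], [0, 0, 0], 1], [[-0.01, 0, 0], [0, 0, 0], 1], [[-0.01, 0, 0], [0, 0, 0], 1], [[-0.014, 0, 0], [0, 0, 0], 1], [[-0.016, 0, 0], [0, 0, 0], 1], [[-0.02, 0, 0], [0, 0, 0], 1], [[-0.02, 0, 0], [0, 0, 0], 1], [[-0.02, 0, 0], [0, 0, 0], 1], [[-0.015, 0, 0], [0, 0, 0], 1], [[0, 0, 0], [0, 0, 0], 1], [[0, 0, 0], [0, 0, 0], 1]]}}

```text
clock: 15.35
tool_pos: [0.5596, -0.0812, 0.1778]
orientation: [-180.0, 0.0, -89.9]
force: [0.8, -0.3, -0.1]
opening: 0.0097
```

```bash
python3 - <<'E'
from h import *
snap('scene','s16',(220,130,420,300),3.5)
snap('wrist','w16')
E
```

```text
(no output)
```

View pics/s16.png

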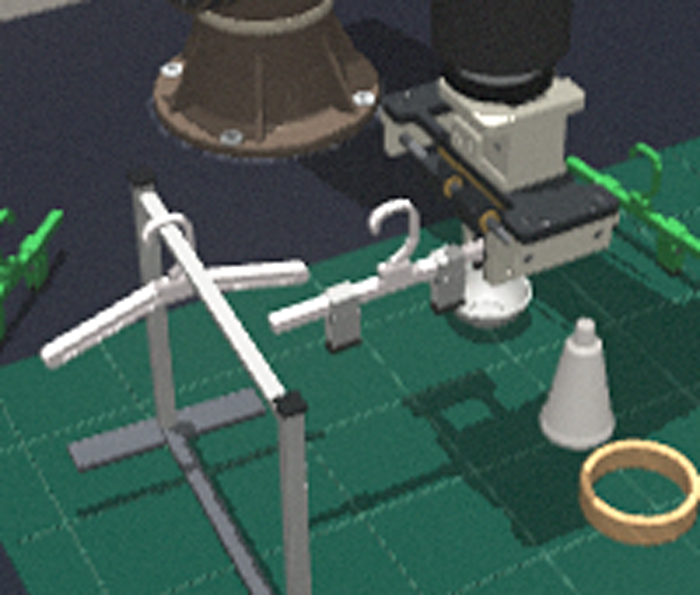

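View pics/w16.png

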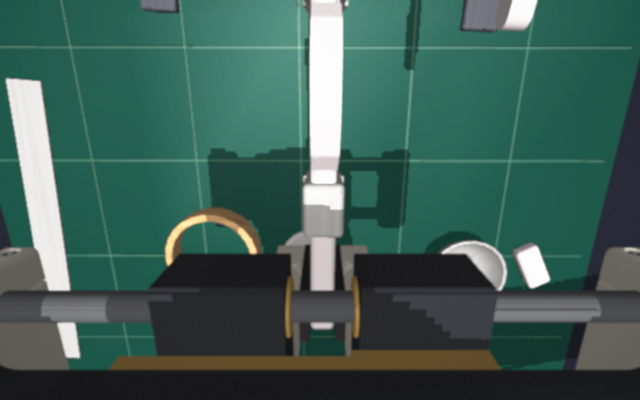

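>>> {"method": "servo_tool", "body": {"rows": [[[-0.005, 0.01, -0.01], [0, 0, 0], 1], [[-0.015, 0.02, -0.012], [0, 0, 0], 1], [[-0.02, 0.025, -0.01], [0, 0, 0], 1], [[-0.02, 0.025, -0.01], [0, 0, 0], 1], [[-0.015, 0.02, 0], [0, 0, 0], 1], [[-0.005, 0.01, 0], [0, 0, 0], 1], [[0, 0, 0], [0, 0, -0.5], 1], [[0, 0, 0], [0, 0, -1], 1], [[0, 0, 0], [0, 0, -1], 1], [[0, 0, 0], [0, 0, -1], 1], [[0, 0, 0], [0, 0, -1], 1], [[0, 0, 0], [0, 0, -1], 1], [[0, 0, 0], [0, 0, -1], 1], [[0, 0, 0], [0, 0, -1], 1], [[0, 0, 0], [0, 0, -1], 1], [[0, 0, 0], [0, 0, -1], 1], [[0, 0, 0], [0, 0, -1], 1], [[0, 0, 0], [0, 0, -1], 1], [[0, 0, 0], [0, 0, -1], 1], [[0, 0, 0], [0, 0, -1], 1]]}}

```text
clock: 17.12
tool_pos: [0.4496, -0.0034, 0.2195]
orientation: [180.0, 0.0, -8.8]
force: [-0.0, -1.0, -1.1]
opening: 0.0098
```

>>> {"method": "servo_tool", "body": {"rows": [[[0, 0, 0], [0, 0, -1], 1], [[0, 0, 0], [0, 0, -0.917], 1], [[0, 0, 0], [0, 0, 0], 1], [[0, 0, 0], [0, 0, 0], 1], [[0, 0, 0], [0, 0, 0], 1]]}}

```text
clock: 17.53
tool_pos: [0.4496, -0.003, 0.2196]
orientation: [180.0, 0.0, 2.3]
force: [0.3, -0.5, -0.5]
opening: 0.0099
```

```bash
python3 - <<'E'
from h import *
print(telemetry.get_obs()['joint_pos'])
snap('scene','s17',(320,60,560,250),3)
snap('side','d17',(200,10,430,200),3)
snap('wrist','w17')
E
```

```text
[ 2.48682866e+01 -9.72348428e-01 -2.68995081e+01  2.11567429e-03
 -6.40921792e+01  6.74182097e+01]
```

View pics/s17.png

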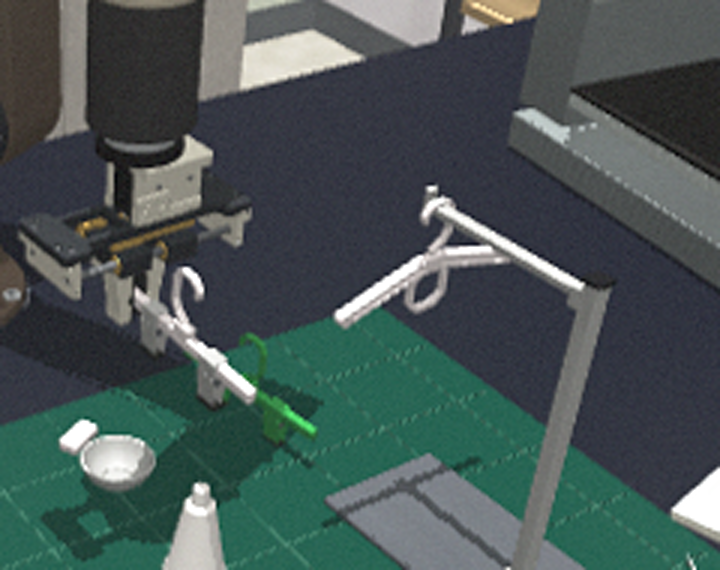

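View pics/d17.png

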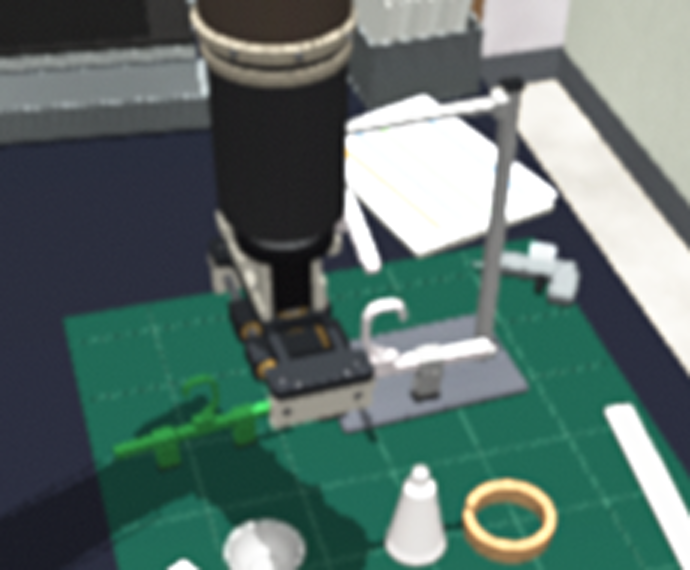

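View pics/w17.png

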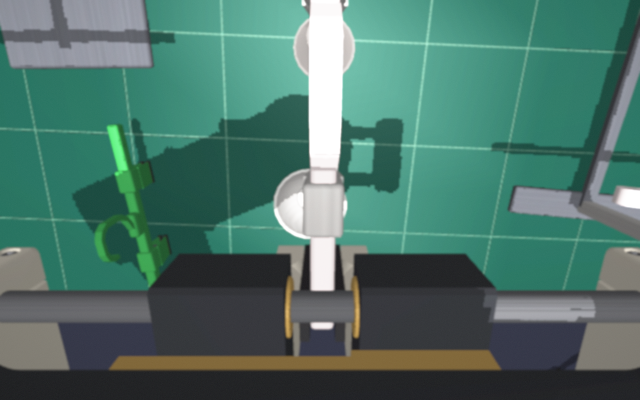

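```bash
python3 - <<'E'
from h import *
print(tri('scene',(403.3,172.7),'side',(270,136)))
E
```

```text
(array([0.40658269, 0.1712375 , 0.11181358]), np.float64(8.15612731278292e-06))
```

>>> {"method": "servo_tool", "body": {"rows": [[[0, 0, 0.01], [0, 0, 0], 1], [[0, 0, 0.02], [0, 0, 0], 1], [[0, -0.01, 0.02], [0, 0, 0], 1], [[0, -0.02, 0.01], [0, 0, 0], 1], [[0, -0.025, 0.004], [0, 0, 0], 1], [[0, -0.02, 0], [0, 0, 0], 1], [[0, -0.015, 0], [0, 0, 0], 1], [[0, -0.01, 0], [0, 0, 0], 1], [[0, 0, 0], [0, 0, 0], 1], [[0, 0, 0], [0, 0, 0], 1]]}}

```text
clock: 18.52
tool_pos: [0.445, 0.0973, 0.1553]
orientation: [180.0, 0.0, 2.6]
force: [-1.1, 0.3, -1.2]
opening: 0.0098
```

```bash
python3 - <<'E'
from h import *
snap('scene','s18',(380,70,530,210),4)
snap('side','d18',(240,10,400,150),4)
snap('wrist','w18')
E
```

```text
(no output)
```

View pics/s18.png

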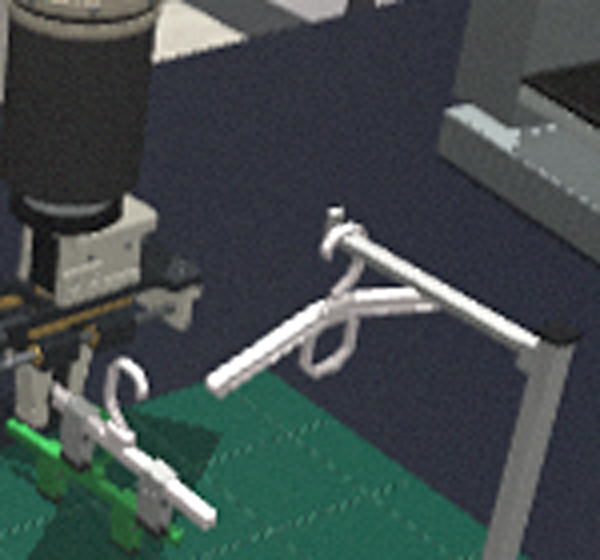

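View pics/d18.png

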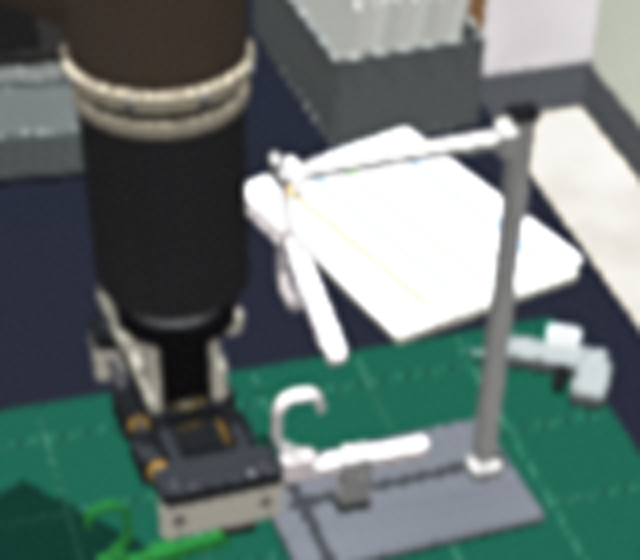

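View pics/w18.png

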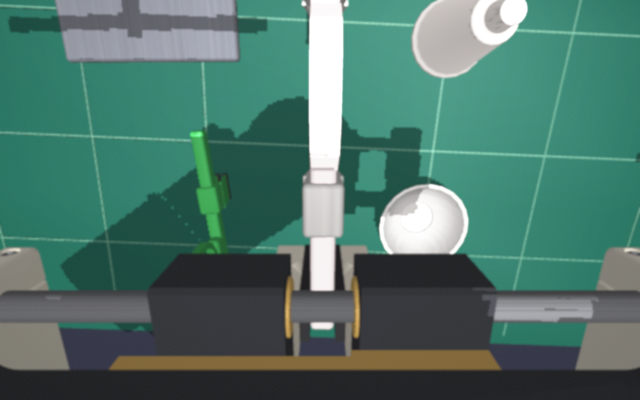

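```bash
python3 - <<'E'
from h import *
print(tri('scene',(460,162.5),'side',(312.5,86.3)))
print('hooktop',tri('scene',(411.3,160.8),'side',(315,107.6)))
np.set_printoptions(precision=1,suppress=True)
# expected: crown = TCP+.08*ex , z+.083
a=np.deg2rad(2.5);e=np.array([np.cos(a),np.sin(a),0]);T=np.array([.445,.0973,.1553])
c=T+.08*e+[0,0,.083]; print(c)
for n,o,s in (('scene',(380,70),4),('side',(240,10),4)):
    for P in (c+[0,0,.0045],np.array([.5605,.2387,.218]),np.array([.5605,.2387,.213]),np.array([.5605,.2387,.3245])):
        print(n,(proj(n,[P])[0]-o)*s)
E
```

```text
(array([0.55862105, 0.24135579, 0.21057572]), np.float64(0.001166533727580668))
hooktop (array([0.52529686, 0.09902547, 0.24304682]), np.float64(0.0021407966403876313))
[0.5 0.1 0.2]
scene [127.9 361.2]
scene [320.  363.9]
scene [318.9 370. ]
scene [345.5 225.4]
side [299.1 390.8]
side [293.2 297.4]
side [293.2 303.2]
side [293.1 163.2]
```

>>> {"method": "servo_tool", "body": {"rows": [[[0, -0.007, 0], [0, 0, 0], 1], [[0, -0.012, 0], [0, 0, 0], 1], [[0, -0.015, 0], [0, 0, 0], 1], [[0, -0.015, 0], [0, 0, 0], 1], [[0, -0.015, 0], [0, 0, 0], 1], [[0, -0.015, 0], [0, 0, 0], 1], [[0, -0.015, 0], [0, 0, 0], 1], [[0, -0.015, 0], [0, 0, 0], 1], [[0, -0.013, 0], [0, 0, 0], 1], [[0, -0.01, 0], [0, 0, 0], 1], [[0, -0.005, 0], [0, 0, 0], 1], [[0, 0, 0], [0, 0, 0], 1], [[0, 0, 0], [0, 0, 0], 1]]}}

```text
clock: 19.75
tool_pos: [0.4391, 0.234, 0.1555]
orientation: [180.0, 0.0, 2.5]
force: [0.0, -0.2, -1.6]
opening: 0.0097
```

```bash
python3 - <<'E'
from h import *
snap('scene','s19',(420,80,530,190),5.4)
snap('side','d19',(270,20,370,120),6)
snap('wrist','w19')
E
```

```text
(no output)
```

View pics/s19.png

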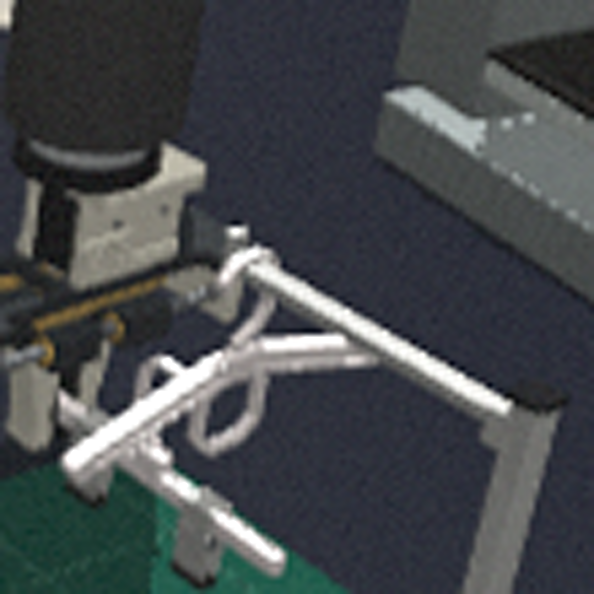

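View pics/d19.png

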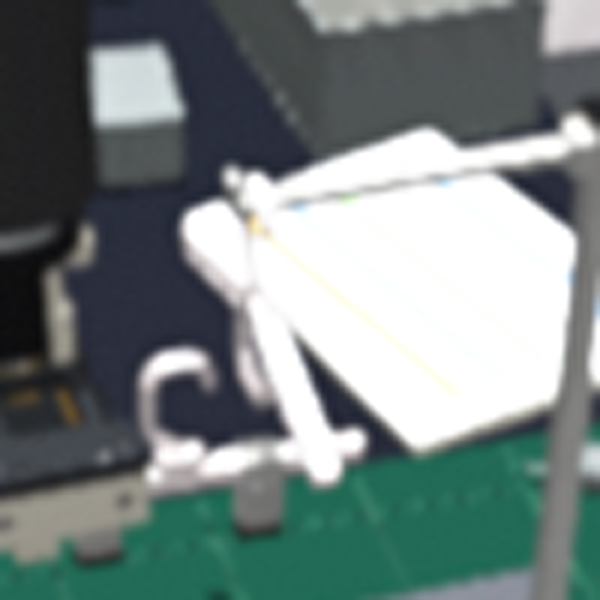

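View pics/w19.png

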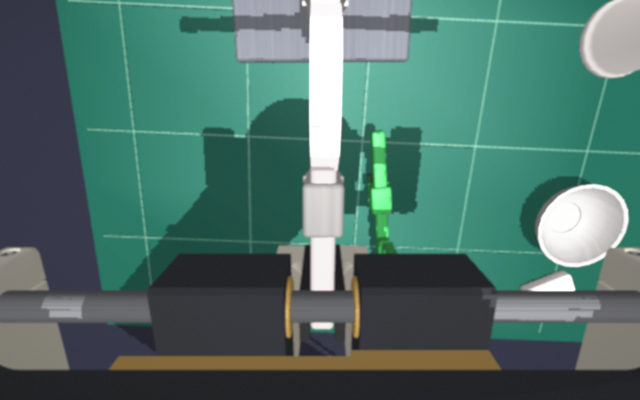

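>>> {"method": "servo_tool", "body": {"rows": [[[0.004, 0, 0], [0, 0, 0], 1], [[0.005, 0, 0], [0, 0, 0], 1], [[0.005, 0, 0], [0, 0, 0], 1], [[0.005, 0, 0], [0, 0, 0], 1], [[0.004, 0, 0], [0, 0, 0], 1], [[0, 0, 0], [0, 0, 0], 1], [[0, 0, 0], [0, 0, 0], 1]]}}

```text
clock: 20.48
tool_pos: [0.4624, 0.2349, 0.1555]
orientation: [180.0, 0.0, 2.5]
force: [0.0, 0.5, -0.3]
opening: 0.01
```

```bash
python3 - <<'E'
from h import *
snap('scene','s20',(430,110,510,190),7)
snap('side','d20',(270,40,350,120),7)
E
```

```text
(no output)
```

View pics/s20.png

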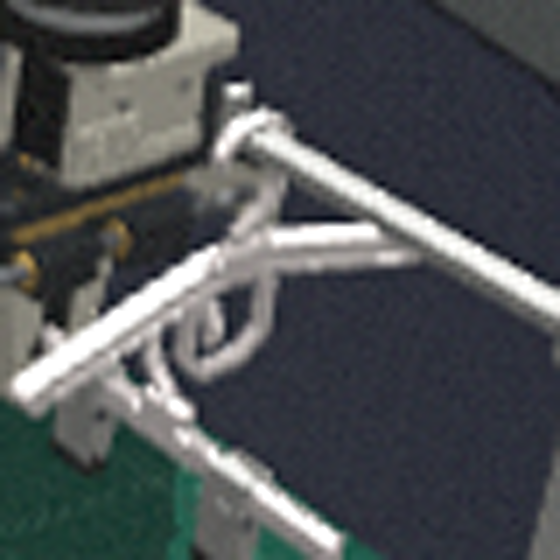

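View pics/d20.png

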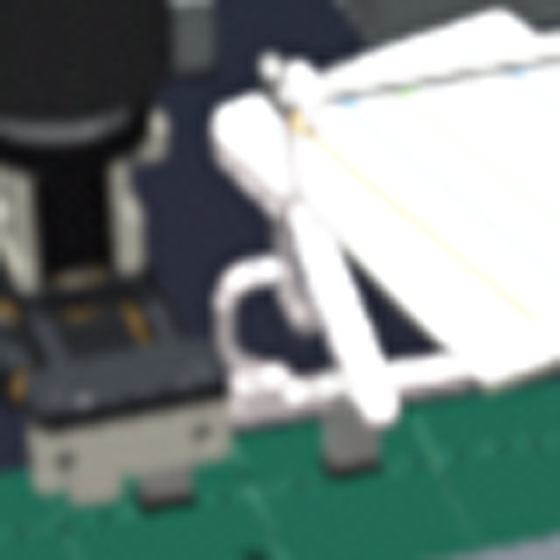

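>>> {"method": "servo_tool", "body": {"rows": [[[0.003, -0.002, 0], [0, 0, 0], 1], [[0.004, -0.001, 0], [0, 0, 0], 1], [[0.004, 0, 0], [0, 0, 0], 1], [[0.004, 0, 0], [0, 0, 0], 1], [[0.003, 0, 0], [0, 0, 0], 1], [[0, 0, 0], [0, 0, 0], 1], [[0, 0, 0], [0, 0, 0], 1]]}}

```text
clock: 21.17
tool_pos: [0.4802, 0.2387, 0.1555]
orientation: [180.0, 0.0, 2.5]
force: [-0.3, 0.8, -1.2]
opening: 0.0098
```

```bash
python3 - <<'E'
from h import *
snap('scene','s21',(430,110,510,190),7)
snap('side','d21',(270,40,350,120),7)
E
```

```text
(no output)
```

View pics/s21.png

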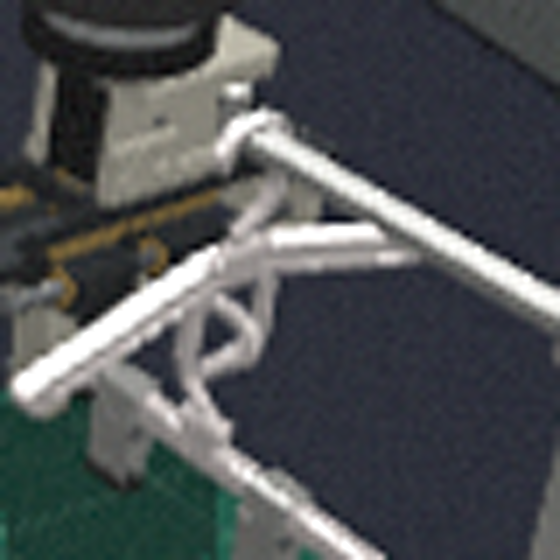

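View pics/d21.png

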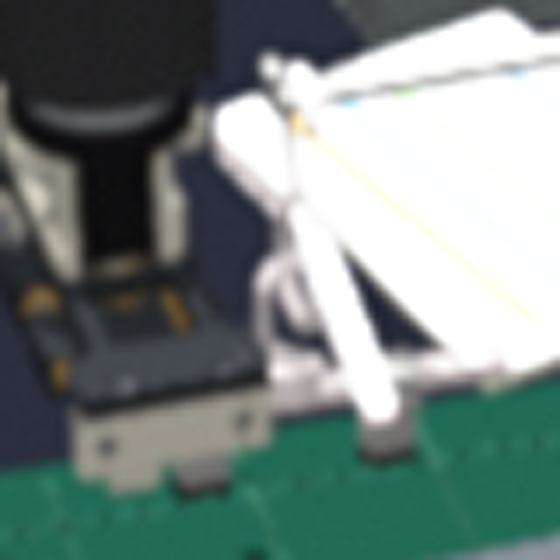

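>>> {"method": "servo_tool", "body": {"rows": [[[0, 0, 0.004], [0, 0, 0], 1], [[0, 0, 0.004], [0, 0, 0], 1], [[0, 0, 0.004], [0, 0, 0], 1], [[0, 0, 0.004], [0, 0, 0], 1], [[0, 0, 0.002], [0, 0, 0], 1], [[0, 0, 0], [0, 0, 0], 1], [[0, 0, 0], [0, 0, 0], 1]]}}

```text
clock: 21.85
tool_pos: [0.4801, 0.2388, 0.1375]
orientation: [180.0, 0.0, 2.5]
force: [0.3, -0.4, -1.1]
opening: 0.0094
```

```bash
python3 - <<'E'
from h import *
snap('scene','s22',(430,110,510,190),7)
snap('side','d22',(270,40,350,120),7)
E
```

```text
(no output)
```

View pics/s22.png

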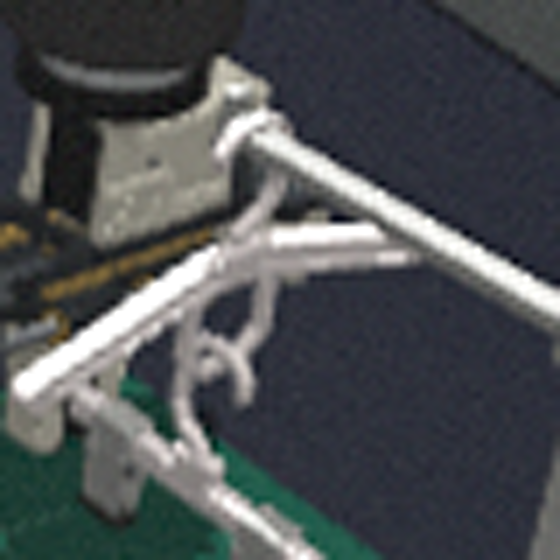

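View pics/d22.png

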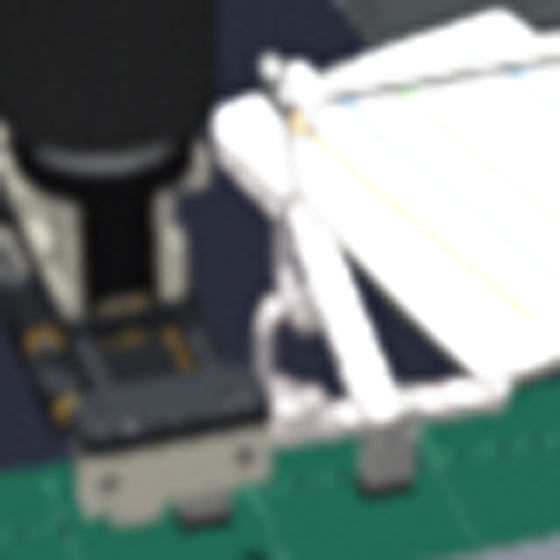

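>>> {"method": "servo_tool", "body": {"rows": [[[0, 0, 0.001], [0, 0, 0], 1], [[0, 0, 0.001], [0, 0, 0], 1], [[0, 0, 0], [0, 0, 0], 1], [[0, 0, 0], [0, 0, 0], 0.87], [[0, 0, 0], [0, 0, 0], 0.85], [[0, 0, 0], [0, 0, 0], 0.8], [[0, 0, 0], [0, 0, 0], 0.75], [[0, 0, 0], [0, 0, 0], 0.7], [[0, 0, 0], [0, 0, 0], 0.6], [[0, 0, 0], [0, 0, 0], 0.5], [[0, 0, 0], [0, 0, 0], 0.5], [[0, 0, 0], [0, 0, 0], 0.5], [[0, 0, 0], [0, 0, 0], 0.5]]}}

```text
clock: 23.03
tool_pos: [0.48, 0.2389, 0.1357]
orientation: [180.0, 0.0, 2.5]
force: [0.2, 0.5, 0.1]
opening: 0.0431
```

```bash
python3 - <<'E'
from h import *
snap('scene','s23',(430,110,510,190),7)
snap('wrist','w23')
E
```

```text
(no output)
```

View pics/s23.png

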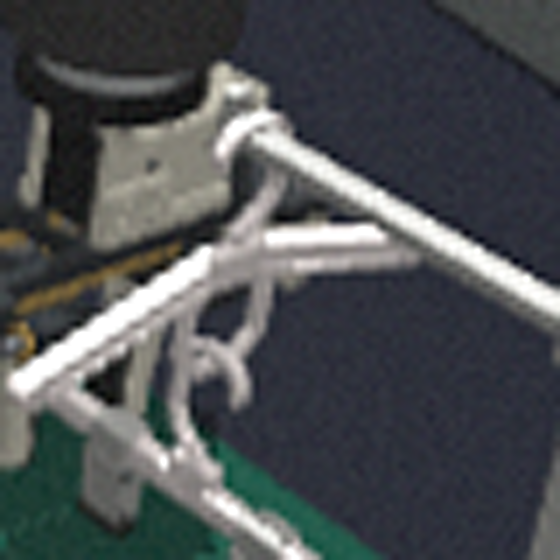

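View pics/w23.png

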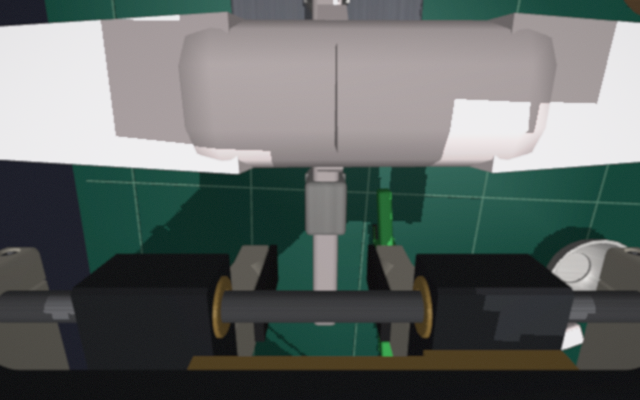

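>>> {"method": "servo_tool", "body": {"rows": [[[0, 0, -0.005], [0, 0, 0], 0.45], [[-0.003, 0, -0.01], [0, 0, 0], 0.45], [[-0.005, 0, -0.01], [0, 0, 0], 0.45], [[-0.005, 0, -0.015], [0, 0, 0], 0.45], [[-0.01, 0, -0.02], [0, 0, 0], 0.45], [[-0.015, 0, -0.02], [0, 0, 0], 0.45], [[-0.015, 0.01, -0.03], [0, 0, 0], 0.45], [[-0.01, 0.03, -0.03], [0, 0, 0], 0.45], [[0, 0.03, -0.03], [0, 0, 0], 0.45], [[0, 0.03, 0], [0, 0, 0], 0.45], [[0, 0.03, 0], [0, 0, 0], 0.45], [[0, 0.03, 0], [0, 0, 0], 0.45], [[0, 0.03, 0], [0, 0, 0], 0.45], [[0, 0.02, 0], [0, 0, 0], 0.45], [[0, 0, 0], [0, 0, 0], 0.45], [[0, 0, 0], [0, 0, 0], 0.45], [[0, 0, 0], [0, 0, 0], 0.45]]}}

```text
clock: 24.55
tool_pos: [0.4265, 0.0283, 0.3047]
orientation: [-180.0, -0.1, 2.5]
force: [0.6, -0.0, -0.1]
opening: 0.0481
```

```bash
python3 - <<'E'
from h import *
snap('scene','s24',(400,80,540,220),4.2)
snap('side','d24',(250,20,400,150),4.5)
snap('scene','s24b',(200,130,400,300),3.5)
E
```

```text
(no output)
```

View pics/s24.png

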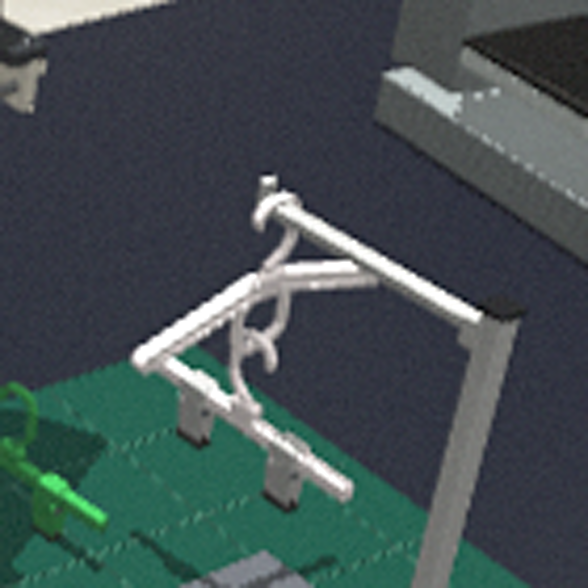

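View pics/d24.png

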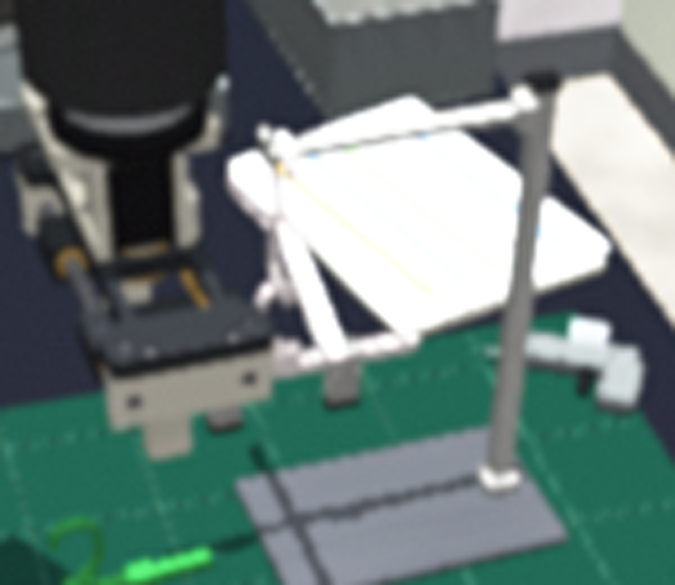

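View pics/s24b.png

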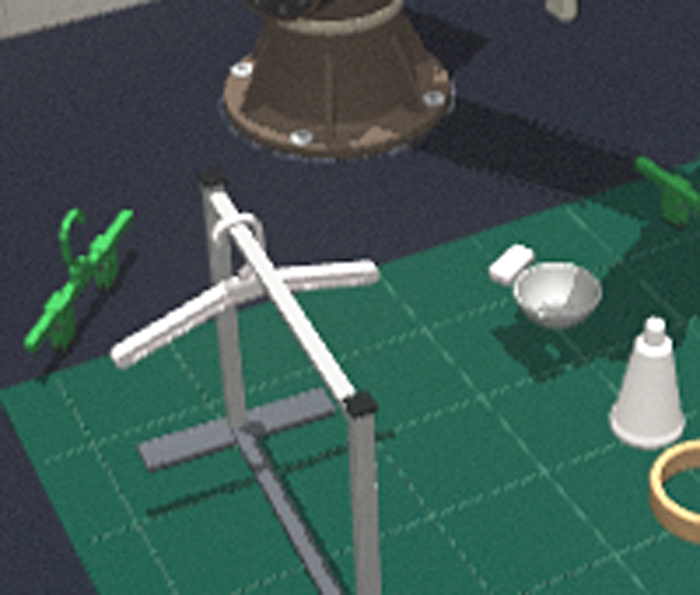

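>>> {"method": "servo_tool", "body": {"rows": [[[0, 0, 0], [0, 0, 0], 0.45], [[0, 0, 0], [0, 0, 0], 0.45], [[0, 0, 0], [0, 0, 0], 0.45], [[0, 0, 0], [0, 0, 0], 0.45], [[0, 0, 0], [0, 0, 0], 0.45], [[0, 0, 0], [0, 0, 0], 0.45], [[0, 0, 0], [0, 0, 0], 0.45], [[0, 0, 0], [0, 0, 0], 0.45], [[0, 0, 0], [0, 0, 0], 0.45], [[0, 0, 0], [0, 0, 0], 0.45], [[0, 0, 0], [0, 0, 0], 0.45], [[0, 0, 0], [0, 0, 0], 0.45], [[0, 0, 0], [0, 0, 0], 0.45], [[0, 0, 0], [0, 0, 0], 0.45], [[0, 0, 0], [0, 0, 0], 0.45], [[0, 0, 0], [0, 0, 0], 0.45], [[0, 0, 0], [0, 0, 0], 0.45], [[0, 0, 0], [0, 0, 0], 0.45], [[0, 0, 0], [0, 0, 0], 0.45], [[0, 0, 0], [0, 0, 0], 0.45]]}}

```text
clock: 26.37
tool_pos: [0.4267, 0.0282, 0.3038]
orientation: [180.0, 0.0, 2.5]
force: [-1.2, -0.2, -0.9]
opening: 0.0477
```

```bash
python3 - <<'E'
from h import *
a=cv2.imread('pics/s24_full.png').astype(int)[80:220,400:540]
fr=[optics.snapshot('scene')[80:220,400:540,::-1].astype(int) for _ in range(8)]
for f in fr: print((abs(f-fr[0]).max(2)>60).sum(),(abs(f-a).max(2)>60).sum())
for o,uv in (((400,80),[(160,362),(350,490)]),):
    (a1,b1)=[onz('scene',(o[0]+u/4.2,o[1]+v/4.2),.156) for u,v in uv]; print(a1,b1)
# expected bar ends when level
e=np.array([np.cos(np.deg2rad(2.5)),np.sin(np.deg2rad(2.5)),0]);c=np.array([.56,.24,.156])
for s in(-.097,.097): print((proj('scene',[c+s*e])[0]-[400,80])*4.2)
E
```

```text
0 22
2 25
2 25
5 16
11 10
20 4
36 4
46 7
[0.48019544 0.23764922 0.156     ] [0.65777332 0.24804119 0.156     ]
[142.35745365 351.11910045]
[344.47829391 491.00495672]
```

>>> {"method": "servo_tool", "body": {"rows": [[[0, 0, 0], [0, 0, 0], 0.45], [[0, 0, 0], [0, 0, 0], 0.45], [[0, 0, 0], [0, 0, 0], 0.45], [[0, 0, 0], [0, 0, 0], 0.45], [[0, 0, 0], [0, 0, 0], 0.45], [[0, 0, 0], [0, 0, 0], 0.45], [[0, 0, 0], [0, 0, 0], 0.45], [[0, 0, 0], [0, 0, 0], 0.45], [[0, 0, 0], [0, 0, 0], 0.45], [[0, 0, 0], [0, 0, 0], 0.45], [[0, 0, 0], [0, 0, 0], 0.45], [[0, 0, 0], [0, 0, 0], 0.45], [[0, 0, 0], [0, 0, 0], 0.45], [[0, 0, 0], [0, 0, 0], 0.45], [[0, 0, 0], [0, 0, 0], 0.45], [[0, 0, 0], [0, 0, 0], 0.45], [[0, 0, 0], [0, 0, 0], 0.45], [[0, 0, 0], [0, 0, 0], 0.45], [[0, 0, 0], [0, 0, 0], 0.45], [[0, 0, 0], [0, 0, 0], 0.45]]}}

```text
clock: 28.43
tool_pos: [0.4267, 0.0282, 0.3039]
orientation: [180.0, -0.0, 2.5]
force: [0.5, -0.6, 0.8]
opening: 0.048
```

>>> {"method": "servo_tool", "body": {"rows": [[[0, 0, 0], [0, 0, 0], 0.45], [[0, 0, 0], [0, 0, 0], 0.45], [[0, 0, 0], [0, 0, 0], 0.45], [[0, 0, 0], [0, 0, 0], 0.45], [[0, 0, 0], [0, 0, 0], 0.45], [[0, 0, 0], [0, 0, 0], 0.45], [[0, 0, 0], [0, 0, 0], 0.45], [[0, 0, 0], [0, 0, 0], 0.45], [[0, 0, 0], [0, 0, 0], 0.45], [[0, 0, 0], [0, 0, 0], 0.45], [[0, 0, 0], [0, 0, 0], 0.45], [[0, 0, 0], [0, 0, 0], 0.45], [[0, 0, 0], [0, 0, 0], 0.45], [[0, 0, 0], [0, 0, 0], 0.45], [[0, 0, 0], [0, 0, 0], 0.45], [[0, 0, 0], [0, 0, 0], 0.45], [[0, 0, 0], [0, 0, 0], 0.45], [[0, 0, 0], [0, 0, 0], 0.45], [[0, 0, 0], [0, 0, 0], 0.45], [[0, 0, 0], [0, 0, 0], 0.45]]}}

```text
clock: 30.1
tool_pos: [0.4267, 0.0282, 0.3039]
orientation: [-180.0, -0.0, 2.5]
force: [-0.2, -0.6, 0.2]
opening: 0.0479
```

>>> {"method": "servo_tool", "body": {"rows": [[[0, 0, 0], [0, 0, 0], 0.45], [[0, 0, 0], [0, 0, 0], 0.45], [[0, 0, 0], [0, 0, 0], 0.45], [[0, 0, 0], [0, 0, 0], 0.45], [[0, 0, 0], [0, 0, 0], 0.45], [[0, 0, 0], [0, 0, 0], 0.45], [[0, 0, 0], [0, 0, 0], 0.45], [[0, 0, 0], [0, 0, 0], 0.45], [[0, 0, 0], [0, 0, 0], 0.45], [[0, 0, 0], [0, 0, 0], 0.45], [[0, 0, 0], [0, 0, 0], 0.45], [[0, 0, 0], [0, 0, 0], 0.45], [[0, 0, 0], [0, 0, 0], 0.45], [[0, 0, 0], [0, 0, 0], 0.45], [[0, 0, 0], [0, 0, 0], 0.45], [[0, 0, 0], [0, 0, 0], 0.45], [[0, 0, 0], [0, 0, 0], 0.45], [[0, 0, 0], [0, 0, 0], 0.45], [[0, 0, 0], [0, 0, 0], 0.45], [[0, 0, 0], [0, 0, 0], 0.45]]}}

```text
clock: 31.77
tool_pos: [0.4266, 0.0282, 0.3038]
orientation: [-180.0, 0.0, 2.5]
force: [0.3, -0.3, -0.6]
opening: 0.048
```

```bash
python3 - <<'E'
from h import *
fr=[optics.snapshot('scene')[80:220,400:540] for _ in range(24)]
g=[cv2.cvtColor(f,cv2.COLOR_RGB2GRAY).astype(np.float32) for f in fr]
# bar right end, clip, set shoulder tip: phase shift
for n,(u,v) in dict(barR=(83,117),clipL=(47,100),setL=(34,85),loop=(60,80)).items():
    s=np.s_[v-12:v+12,u-12:u+12]; w=cv2.createHanningWindow((24,24),cv2.CV_32F)
    d=np.array([cv2.phaseCorrelate(g[0][s].copy(),h[s].copy(),w)[0] for h in g]); print(n,d.min(0).round(2),d.max(0).round(2))
cv2.imwrite('pics/s25.png',cv2.resize(fr[-1][:,:,::-1],None,fx=4.2,fy=4.2,interpolation=cv2.INTER_CUBIC))
print(telemetry.get_obs()['clock'])
E
```

```text
barR [-0.61 -0.25] [0.38 0.28]
clipL [-0.1  -0.35] [0.24 0.23]
setL [-0.3  -0.18] [0.2 0.3]
loop [-0.16 -0.4 ] [0.07 0.06]
32.9667
```

View pics/s25.png

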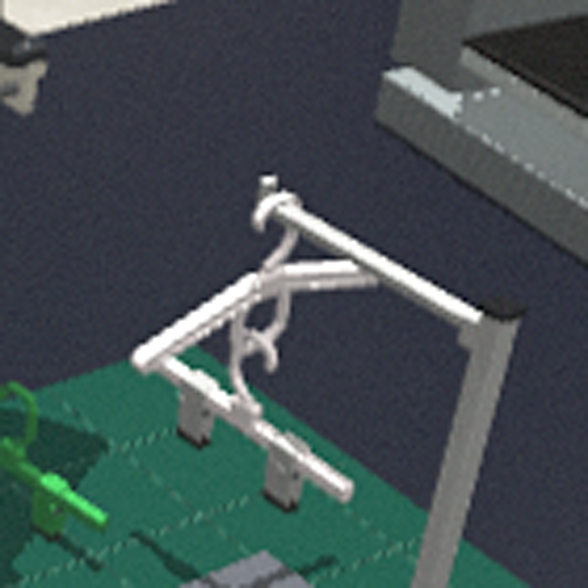

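```bash
python3 - <<'E'
from plant import ctrl
print(ctrl.close_job())
E
```

```text
the job is handed in; nothing more can be done
None
```

The job is handed in at about 33 s of the 72 s. The set hanger hangs by its hook on the stand's arm, just inside the stop. The clip hanger's hook hangs in its drop loop, lying along the arm. Both are let go, and no verdict was reported.

**Placing:** In the last pictures both hooks sit on what they hang from, and the clip hanger looks close to level. Its bar ends in the scene picture lie 1 to 4 px from where a level bar should show.

**Stillness:** Just before handing in, 24 pictures over about 1.2 s showed movement of at most half a pixel either way, roughly 1 mm. That puts the speed at about 0.01 m/s, well under the 0.06 m/s limit. A check about 2 s after the gripper withdrew showed a slight swing, so I waited for it to settle.

**Other objects:** After the gripper withdrew, the plain hanger was still on the rail. The thread cone, pin dish and tape roll looked unmoved in the same picture. I judged that by eye and did not measure it. The gripper was about 0.2 m clear of the stand, and I never touched the green look-alikes.

**Disagreement:** The loop's position came out 2 to 3 mm different between two views and what the stand's dimensions gave. The insertion pictures showed the hook a few millimetres off the loop's middle. I shifted it 3 mm before lowering it, and it passed through with no sign of contact.

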